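# Load the sensor feed lane and set up the solder spool

## Task

Get the soldering bench ready for the next batch: take the sleeve off the stud that blocks the mouth of the feed lane, then slide every sensor unit standing on the mat through the mouth into the lane, in single file between the rails and upright, without lifting them off the mat, because their pins are loose underneath. Then put the sleeve back over its stud, fully down, so that the row of units is shut in behind it. Also put the solder spool over the spindle of its stand, right down on the base, at any moment, and leave the other things on the bench alone.

Things in the scene. Friction and masses are not known exactly. Their poses are not given: they have to be found in the camera images.
- lane: feed lane, fixed: two aluminium rails 18 mm high, 8 mm thick, 50 mm apart inside; open on top, the mat is its floor. Origin: on the mat at the mouth, mid-width; x runs along the lane into it, y across, z up. The rail with inner face y = -25 mm starts at x = -30 (flared guide before it, to x = -70, y = -52); the one at y = +25 starts at x = 28; a unit in it lies at y within 4 mm of 0
- lane_end (a point): on the mat, mid-width, at the inner face of the cross bar that closes the lane's far end, at x = 215 mm of the lane. Four units in a row take 168 mm; units whose centres lie at lane x above 35 mm leave room for the sleeve
- stud (a point): foot, at mat height, of the upright steel stud beside the lane's mouth: 12 mm in diameter, 40 mm high, tapered over its last 5 mm; at x = 0, y = +33 mm of the lane. Without the sleeve a unit passes the mouth, with the sleeve on it does not (36 mm are left)
- sleeve: loose aluminium sleeve, a thick tube 44 mm in outer diameter, 18 mm bore, 50 mm high, 120 g, both ends alike; at the start it stands over the stud, on the mat. Origin: centre of its underside, z along the bore
- spool: solder spool standing upright on the mat: two orange flanges 56 mm in diameter and 4 mm thick with wound solder 53 mm in diameter between, 40 mm high in all, 18 mm bore, 250 g. Origin: centre of its underside, z along the bore
- stand: spool stand, fixed: grey round base 70 mm in diameter and 10 mm high, with an upright steel spindle 12 mm in diameter whose tapered tip is 66 mm above the mat. Origin: centre of the base's underside, on the mat, z up
- unit1: sensor unit, all alike: upright blue ribbed plastic cylinder 42 mm in diameter and 34 mm high, with a black plastic cap 30 mm in diameter on it up to 45 mm (two 5 mm brass pins on the cap); 90 g, stands loose on the mat (at z = 0). Origin: centre of its underside, z up. May be absent
- unit2: sensor unit, all alike: upright blue ribbed plastic cylinder 42 mm in diameter and 34 mm high, with a black plastic cap 30 mm in diameter on it up to 45 mm (two 5 mm brass pins on the cap); 90 g, stands loose on the mat (at z = 0). Origin: centre of its underside, z up. May be absent
- unit3: sensor unit, all alike: upright blue ribbed plastic cylinder 42 mm in diameter and 34 mm high, with a black plastic cap 30 mm in diameter on it up to 45 mm (two 5 mm brass pins on the cap); 90 g, stands loose on the mat (at z = 0). Origin: centre of its underside, z up. May be absent
- unit4: sensor unit, all alike: upright blue ribbed plastic cylinder 42 mm in diameter and 34 mm high, with a black plastic cap 30 mm in diameter on it up to 45 mm (two 5 mm brass pins on the cap); 90 g, stands loose on the mat (at z = 0). Origin: centre of its underside, z up. May be absent
- pot: bystander: small closed red flux pot, 62 mm in diameter, 29 mm high; origin at the centre of its underside. Leave alone
- potlid: bystander: clear plastic lid lying flat, 64 mm in diameter, 5 mm thick; origin at the centre of its underside. Leave alone
- driver: bystander: screwdriver lying on the mat, 160 mm long. Leave alone
Not all that is in view belongs to the job. What is shaped like the spool but purple or turquoise is not meant.

How it is judged:
By the outcome, as a careful person would: the job done as asked, in the order asked, and still so for the second after the job is handed in, with the robot touching nothing.
Of unit1, unit2, unit3, unit4 only 3 to 4 are there at a start; the rules pass over those that are not, and their reading is None.
At some moment in a run one of unit1, unit2, unit3, unit4, spool may be knocked a few centimetres aside while the robot is not near it.
It also fails if it takes over 210 s, if anything falls off the work surface, if the arm or the gripper's body presses on something with over 40 N, if the wrist force passes 120 N, or if a joint passes its speed limit or range.

## Robot

A 7-joint arm with a two-finger parallel gripper is mounted at the origin on the work surface. World frame = base frame: x ahead of the robot, y to its left, z up, the work surface at z = 0. Lengths are in m, angles in rad, forces in N, time in s.
With the tool pointing down it reaches from about 0.4 to 0.85 m from the base axis. Payload 4.5 kg.
Tool frame: the origin (TCP) lies midway between the tips of the shut fingers; the grasp point (between the pads) lies 19 mm behind it; z points along the fingers, y is the line along which they close (so a half turn about z gives the same grasp; the last joint's range is limited). The gripper opens to 85 mm and grips with 20 to 120 N. Pads are 22 mm wide; open, the fingers measure 114 mm over their backs; the gripper's body (76 mm by 85 mm) begins 54 mm behind the grasp point. The pads swing forward as they close: fully open they stand 13 mm farther back than shut.
Start: joints at [-1.216, 0.689, -0.195, 1.565, 0.157, 0.902, -0.215], TCP at [0.197, 0.593, 0.196] pointing down, gripper open.
Joint ranges: [-3.01, 3.01], [-0.46, 2.08], [-1.47, 1.51], [0.13, 2.56], [-1, 4.14], [0.04, 2.09], [-2.66, 2.66]. Speed limits (rad/s): [2.57, 2.57, 3.14, 3.14, 3.14, 3.14, 3.14].

## Interface

Orientations are given as a unit quaternion [w, x, y, z].
In Python, from workcell import env gives the robot as it stands. The module is installed in compiled form; this text tells all that it offers.
- The arm moves only by the shell command python3 -m crank 'ROWS'. ROWS is a JSON object of lists of equal length, an entry for each row: "jaw": the closure, from 0 (fully open) to 1 (shut); "offset": the shift along the world's x, y, z in m, a list of three; "turn": the turn, a rotation vector about the world's x, y, z in rad, a list of three. A call has 1 to 8 rows; each row shifts and turns the commanded pose from where the row before left it; what a row does not reach is not made up. A row lasts 1/12 s, in which the tool goes at most 41.7 mm and 7.16 degrees, less where a joint would pass 70% of its speed; a pose out of reach is approached as far as the arm can. A call is refused whole if a number of a shift passes 0.0417 or a number of a turn 0.125, either way. A call with a gripper value outside its range is refused whole. The fingers move at their own pace and stop on an object; the grip force is fixed at half the most. Time passes only in rows, so rows that do not move let the fingers close. It gives the time, the measured TCP pose, the force, the opening and the grip force at its end, in the units of the state.
- env.get_state(): the state, without advancing time (a new reading comes with each control period).
- env.snapshot(name): name is "side" or "top" or "wrist"; returns the picture (384x512x3 uint8, blue, green, red); there is no depth.
- env.camera_params(name): a dict with "intrinsics" (3x3 intrinsics, pixels), "R" (3x3) and "t" (3): a world point X has camera coordinates R X + t. Camera axes: x right, y down, z forward; pixel columns grow to the right and rows downward; lengths in m; the calibration is good to about 2 mm. A picture is of the moment at which its call begins: read the wrist's pose just before it. camera_params takes no time and is no camera call; for the wrist camera it gives the pose at the moment of the call.
- env.hand_in(): hands the job in; it is judged then, once.
The state is a dict: "time": time; "joint_pos": joint angles; "joint_vel": joint speeds; "tau": joint torques, N m; "position": TCP position; "tcp_rot": TCP orientation; "ft_force": force on the tool from outside, world axes, zero at the start; "torque": the same for the moment, N m; "finger_gap": finger opening in m; "gripper_force": force on a finger pad.
Only numpy, scipy, OpenCV 4.12 (cv2) and the standard library are available. Lean on these libraries where they do the work, as an engineer would, in place of code of your own. Each camera call takes 0.05 s, during which the arm holds its last target. There are 200 camera calls.

## Working session

There is one attempt and no reset: what is moved stays moved. The work goes in short steps, Python scripts to look and compute and a shell command to move; the robot and the scene stay as the last step left them, time stands still between calls to the robot, and variables do not carry over. Pictures are saved under pics/ and viewed, at most 14 in all, crops included, and the job is handed in when it is done.

```bash
mkdir -p pics
cat > h.py <<'E'
from workcell import env
import numpy as np, cv2
def snap(cam,name):
    s=env.get_state(); p=env.camera_params(cam); im=env.snapshot(cam); cv2.imwrite(f'pics/{name}.png',im)
    np.savez(f'pics/{name}.npz',K=p['intrinsics'],R=p['R'],t=p['t']); return im,p
def ray(p,uv,z):
    K=np.array(p['intrinsics'] if 'intrinsics' in p else p['K']);R=np.array(p['R']);t=np.array(p['t'])
    d=R.T@np.linalg.inv(K)@np.array([uv[0],uv[1],1.]); c=-R.T@t
    return c+d*(z-c[2])/d[2]
def proj(p,X):
    K=np.array(p['intrinsics'] if 'intrinsics' in p else p['K']);x=K@(np.array(p['R'])@np.array(X)+np.array(p['t'])); return x[:2]/x[2]
E
python3 - <<'E'
from h import *
a,p=snap('top','top0');b,q=snap('side','side0')
for n,pp in(('top',p),('side',q)): print(n,np.round(pp['R'],3).tolist(),np.round(-np.array(pp['R']).T@np.array(pp['t']),3),np.round(pp['intrinsics'],1).tolist())
s=env.get_state();print(s['time'],s['position'],s['tcp_rot'],s['finger_gap'])
E
```

```text
top [[-0.001, -1.0, -0.003], [-0.99, 0.001, -0.142], [0.142, 0.003, -0.99]] [ 0.456 -0.086  1.177] [[396.6, 0.0, 256.9], [0.0, 396.6, 186.7], [0.0, 0.0, 1.0]]
side [[0.946, -0.326, 0.002], [-0.188, -0.551, -0.813], [0.266, 0.768, -0.582]] [ 0.306 -0.987  0.752] [[414.3, 0.0, 258.4], [0.0, 414.3, 186.9], [0.0, 0.0, 1.0]]
0.1 [0.19692411 0.59249195 0.19494132] [-8.32443662e-05  1.59687290e-01  9.87167288e-01 -8.41697625e-04] 0.08535454717684789
```

View pics/top0.png

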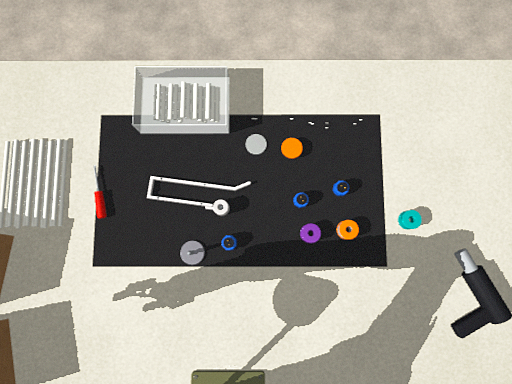

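View pics/side0.png

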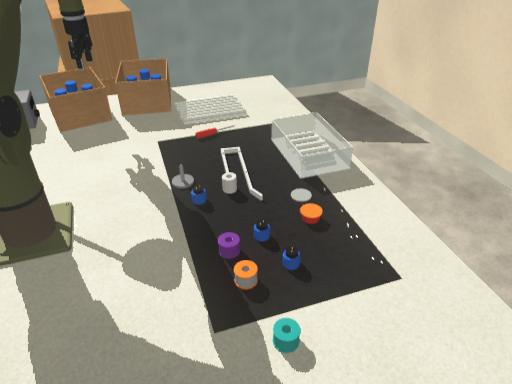

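Top view: units at (301,199), (341,187) and (229,242), so three in all. The orange spool is at (347,229), with a purple one at (310,233). The stand is at (192,252), and the sleeve at the lane mouth at (221,207). The lane runs left to about (150,187). The pot is at (291,148) and its lid at (256,144).

Run:
```python
from h import *
p=np.load('pics/top0.npz');im=cv2.imread('pics/top0.png');hsv=cv2.cvtColor(im,cv2.COLOR_BGR2HSV)
def blobs(m,n,z,amin=25):
    k,l,s,c=cv2.connectedComponentsWithStats(m.astype(np.uint8))
    for i in range(1,k):
        if s[i,4]>=amin and 95<c[i][0]<385 and 110<c[i][1]<270: print(n,c[i].round(1),s[i].tolist(),ray(p,c[i],z).round(4)[:2])
H,S,V=cv2.split(hsv)
blobs((H>95)&(H<125)&(S>120)&(V>50),'unit',.03)
blobs((H>5)&(H<22)&(S>150)&(V>100),'orange',.04)
blobs((S<60)&(V>150),'white',.02)
blobs((S<60)&(V>70)&(V<=190),'grey',.01)
c=cv2.resize(im[165:270,135:265],None,fx=6,fy=5.7,interpolation=cv2.INTER_CUBIC);cv2.imwrite('pics/c0.png',c[:600,:800])
```

```text
unit [339.8 188.1] [332, 180, 18, 16, 150] [ 0.6164 -0.3245]
unit [300.1 200. ] [293, 192, 16, 16, 129] [ 0.5816 -0.2081]
unit [228.9 242.4] [221, 235, 16, 16, 130] [ 0.4597 -0.002 ]
orange [291.3 147.6] [281, 137, 22, 22, 371] [ 0.7351 -0.1837]
orange [347.9 229.2] [336, 219, 23, 21, 314] [ 0.4966 -0.3421]
white [247.2 138.6] [0, 0, 512, 384, 104188] [ 0.768  -0.0536]
white [255.5 143.6] [246, 134, 20, 20, 328] [ 0.7525 -0.0784]
white [195.3 193.5] [147, 176, 104, 39, 797] [0.6021 0.0988]
white [190.9 252.4] [180, 241, 23, 23, 352] [0.431  0.1079]
white [300.5 269.5] [295, 267, 12, 8, 33] [ 0.3828 -0.207 ]
grey [325.2 114. ] [275, 114, 105, 2, 109] [ 0.8474 -0.2911]
grey [255.6 144.9] [245, 134, 22, 21, 63] [ 0.7513 -0.0787]
grey [ 96.4 178. ] [94, 166, 5, 25, 36] [0.6504 0.3971]
grey [161.  183.2] [150, 177, 34, 19, 62] [0.6345 0.2032]
grey [227.  188.2] [207, 185, 41, 6, 41] [0.6193 0.0064]
grey [224.4 210.4] [214, 200, 16, 16, 39] [0.5532 0.0134]
grey [219.6 206.4] [217, 204, 6, 6, 28] [0.5651 0.0276]
grey [191.8 252.3] [180, 240, 25, 25, 475] [0.4312 0.1069]
```

View pics/c0.png

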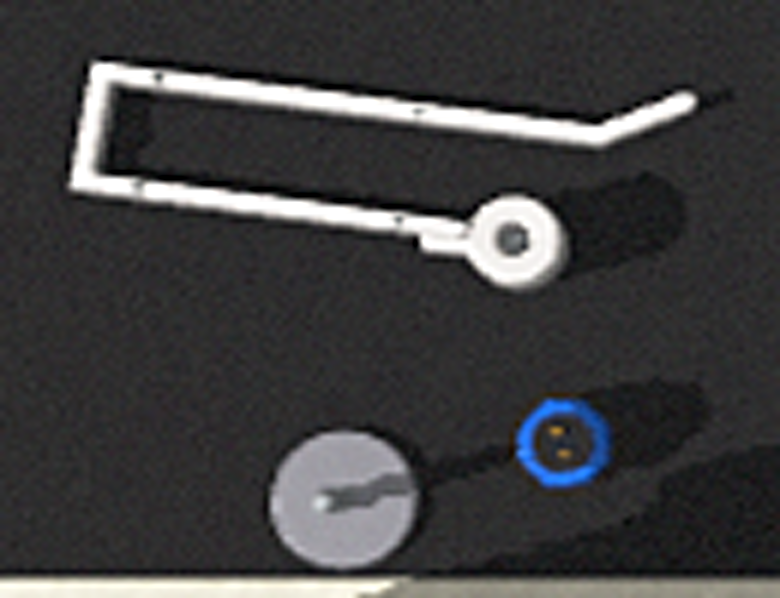

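```bash
python3 -m crank '{"jaw":[0,0,0,0,0,0,0,0],"offset":[[0.02,-0.032,0.006],[0.02,-0.032,0.006],[0.02,-0.032,0.006],[0.02,-0.032,0.006],[0.02,-0.032,0.006],[0.02,-0.032,0.006],[0.02,-0.032,0.006],[0.02,-0.032,0.006]],"turn":[[0,0,0],[0,0,0.047],[0,0,0.047],[0,0,0.047],[0,0,0.047],[0,0,0],[0,0,0],[0,0,0]]}'
python3 -m crank '{"jaw":[0,0,0,0,0,0,0,0],"offset":[[0.02,-0.032,0.006],[0.02,-0.032,0.006],[0.02,-0.032,0.006],[0.02,-0.032,0.006],[0.02,-0.032,0.006],[0.02,-0.032,0.006],[0.02,-0.032,0.006],[0.02,-0.032,0.006]],"turn":[[0,0,0],[0,0,0],[0,0,0],[0,0,0],[0,0,0],[0,0,0],[0,0,0],[0,0,0]]}'
python3 -m crank '{"jaw":[0,0,0],"offset":[[0.02,-0.032,0.006],[0,0,0],[0,0,0]],"turn":[[0,0,0],[0,0,0],[0,0,0]]}'
python3 - <<'E'
from h import *
im,p=snap('wrist','w1');print(np.round(p['R'],3).tolist(),-np.array(p['R']).T@p['t'],p['intrinsics'])
s=env.get_state();print(s['position'],s['tcp_rot'])
E
```

```text
time: 0.77
position: [0.3576, 0.3351, 0.2438]
tcp_rot: [-0.0, 0.066, 0.998, -0.0]
ft_force: [1.3, 0.9, 0.4]
finger_gap: 0.0854
gripper_force: 0.0
time: 1.43
position: [0.5174, 0.0792, 0.2918]
tcp_rot: [-0.0, 0.066, 0.998, -0.0]
ft_force: [0.9, 0.6, 0.6]
finger_gap: 0.0853
gripper_force: 0.0
time: 1.68
position: [0.5378, 0.0463, 0.2973]
tcp_rot: [-0.0, 0.069, 0.998, -0.0]
ft_force: [-0.2, 1.2, -0.8]
finger_gap: 0.0854
gripper_force: 0.0
[[0.136, 0.991, -0.002], [0.944, -0.129, 0.304], [0.301, -0.043, -0.953]] [0.46066314 0.05717862 0.47529238] [[339.76313987   0.         258.79845967]
 [  0.         339.76313987 193.85532712]
 [  0.           0.           1.        ]]
[0.53677784 0.04871523 0.29722822] [-5.82398498e-04  6.71997236e-02  9.97739359e-01  1.71855878e-04]
```

View pics/w1.png

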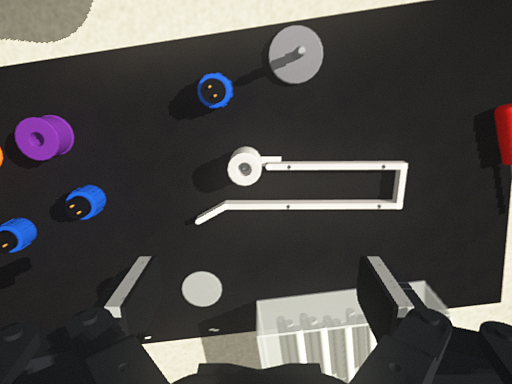

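```bash
cat > m1.py <<'E'
from h import *
p=np.load('pics/w1.npz');im=cv2.imread('pics/w1.png');g=cv2.cvtColor(im,cv2.COLOR_BGR2GRAY).astype(float)
def edge(v):  # last crossing from bright to dark, subpixel
    i=np.where((v[:-1]>110)&(v[1:]<=110))[0]; i=i[0]; return i+(v[i]-110)/(v[i]-v[i+1])
U=[];L=[]
for c in range(295,380,3):
    if abs(c-289)<5 or abs(c-383)<6: continue
    U.append(ray(p,(c,158+edge(g[158:190,c])),.018)); L.append(ray(p,(c,196+edge(g[196:230,c])),.018))
U=np.array(U);L=np.array(L)
fit=lambda A:np.polyfit(A[:,1],A[:,0],1)
u,l=fit(U),fit(L);print(u,l,'dist(58mm):',(np.polyval(l,.1)-np.polyval(u,.1))*np.cos(np.arctan(u[0])))
s=(u[0]+l[0])/2;th=np.pi/2-np.arctan(s);ex=np.array([np.cos(th),np.sin(th)]);ey=np.array([-ex[1],ex[0]])
R=np.array([ray(p,(395+edge(g[r,395:430]),r),.018) for r in range(170,196,3)])[:,:2]
xo=(R@ex).mean()-.223
yo=np.mean([(U[:,:2]@ey).mean()-.025,(L[:,:2]@ey).mean()+.033])
O=xo*ex+yo*ey;print('theta',np.degrees(th),'O',O,'spread',(R@ex).std(),'stud',O+.033*ey)
# sleeve
m=(g>150).astype(np.uint8)[140:192,222:264]
cs,h=cv2.findContours(m,cv2.RETR_CCOMP,cv2.CHAIN_APPROX_NONE)
for c in cs:
    if len(c)>15: (a,d,ang)=cv2.fitEllipse(c);q=np.array(a)+[222,140];print('ell',q,d,ray(p,q,.05))
H,S,V=cv2.split(cv2.cvtColor(im,cv2.COLOR_BGR2HSV))
k,lab,st,ce=cv2.connectedComponentsWithStats(((H>95)&(H<125)&(S>120)).astype(np.uint8))
for i in range(1,k):
    if st[i,4]>200: print('unit',st[i].tolist(),ce[i],ray(p,ce[i],.022)[:2])
print('spindle tip',ray(p,(301.5,49.5),.066))
for n,X in(('O',[*O,0]),('end',[*(O+.215*ex),0]),('mid',[*(O+.1*ex-.025*ey),.018])): print(n,proj(p,X))
m=((V>75)&(S<60)).astype(np.uint8)[20:90,262:330]
cs,_=cv2.findContours(m,cv2.RETR_EXTERNAL,cv2.CHAIN_APPROX_NONE);c=cv2.convexHull(max(cs,key=len));e=cv2.fitEllipse(c);q=np.array(e[0])+[262,20];print('stand',q,e[1],ray(p,q,.01))
E
python3 m1.py
```

```text
[0.13360378 0.56557556] [0.13249431 0.62433279] dist(58mm): 0.058129775948112423
theta 82.42136101780262 O [0.59270488 0.013415  ] spread 0.005649763157695179 stud [0.55999314 0.01776726]
ell [245.53633499 166.40566254] (32.535011291503906, 39.133426666259766) [0.55630435 0.02601103 0.05      ]
ell [244.80481529 168.45220947] (11.758489608764648, 14.730169296264648) [0.55883542 0.02468225 0.05      ]
unit [197, 72, 37, 37, 580] [216.39827586  89.9137931 ] [0.45873787 0.00192541]
unit [65, 184, 42, 36, 702] [ 89.90598291 198.5982906 ] [ 0.57867713 -0.20007913]
unit [0, 217, 38, 36, 765] [ 20.29673203 231.74901961] [ 0.61423854 -0.31506442]
spindle tip [0.42945464 0.10865298 0.066     ]
O [242.02869783 183.95657183]
end [389.96088797 183.3796254 ]
mid [311.86122301 204.02787041]
stand [295.69996643  53.78060913] (54.75154113769531, 59.3838996887207) [0.4291828  0.10790467 0.01      ]
```

```bash
python3 -m crank '{"jaw":[0,0,0,0,0,0,0,0],"offset":[[0.011,-0.012,-0.035],[0.0107,-0.0122,-0.035],[0,0,-0.035],[0,0,-0.035],[0,0,-0.035],[0,0,-0.035],[0,0,-0.035],[0,0,-0.034]],"turn":[[0,0,0],[0,0,0],[0,0,0],[0,0,0],[0,0,0],[0,0,0],[0,0,0],[0,0,0]]}'
python3 -m crank '{"jaw":[0,1,1,1,1,1,1,1],"offset":[[0,0,0],[0,0,0],[0,0,0],[0,0,0],[0,0,0],[0,0,0],[0,0,0],[0,0,0]],"turn":[[0,0,0],[0,0,0],[0,0,0],[0,0,0],[0,0,0],[0,0,0],[0,0,0],[0,0,0]]}'
```

```text
time: 2.4
position: [0.5576, 0.0275, 0.0171]
tcp_rot: [-0.001, 0.065, 0.998, 0.001]
ft_force: [0.3, -0.2, 0.2]
finger_gap: 0.0854
gripper_force: 0.0
time: 3.07
position: [0.5592, 0.0249, 0.0195]
tcp_rot: [0.001, 0.066, 0.998, 0.0]
ft_force: [-0.1, -0.2, -0.2]
finger_gap: 0.0006
gripper_force: 0.0
```

Run:
```python
from h import *
im,p=snap('side','s2');w,_=snap('wrist','w2')
c=cv2.resize(im[110:260,150:350],None,fx=2.5,fy=2.5);cv2.imwrite('pics/sw2.png',np.hstack([c[:,:400],cv2.resize(w,(400,375))]))
```

```text
(no output)
```

View pics/sw2.png

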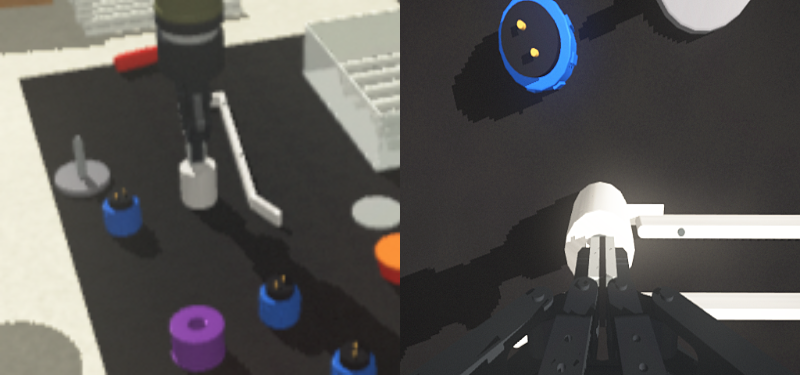

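Run:
```python
from h import *
s=env.get_state();T=s['position'];print(T,s['finger_gap'],s['ft_force'])
for n,im in(('w2','w2'),('s2','s2')):
    p=np.load(f'pics/{n}.npz')
    for X in(T,[T[0],T[1],.05],[.5585,.0245,0],[.5585,.0245,.05],[.5585-.022,.0245,0]): print(n,np.round(X,3),proj(p,X).round(1))
w=cv2.imread('pics/w2.png')[150:350,170:370];sd=cv2.imread('pics/s2.png')[140:215,195:270]
cv2.imwrite('pics/z2.png',np.hstack([cv2.resize(w,(390,390)),cv2.resize(sd,(390,390),interpolation=cv2.INTER_CUBIC)]))
```

```text
[0.55891749 0.02488636 0.01902798] -5.842860694303328e-05 [ 0.09004753 -0.45600402 -0.85348446]
w2 [0.559 0.025 0.019] [259.  228.8]
w2 [0.559 0.025 0.05 ] [258.9 254.6]
w2 [0.558 0.024 0.   ] [258.3 215.9]
w2 [0.558 0.024 0.05 ] [258. 254.]
w2 [0.536 0.024 0.   ] [253.5 182.2]
s2 [0.559 0.025 0.019] [228.6 183.7]
s2 [0.559 0.025 0.05 ] [228.2 175.3]
s2 [0.558 0.024 0.   ] [228.7 188.8]
s2 [0.558 0.024 0.05 ] [228.1 175.4]
s2 [0.536 0.024 0.   ] [221.8 190.2]
```

View pics/z2.png

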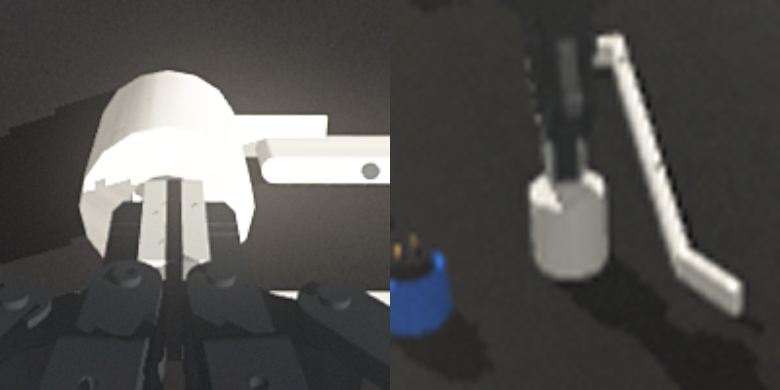

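```bash
python3 -m crank '{"jaw":[1,1,1,1,1],"offset":[[0,0,0.01],[0,0,0.02],[0,0,0.03],[0,0,0.03],[0,0,0]],"turn":[[0,0,0],[0,0,0],[0,0,0],[0,0,0],[0,0,0]]}'
python3 - <<'E'
from h import *
w,_=snap('wrist','w3');im,p=snap('side','s3')
cv2.imwrite('pics/z3.png',np.hstack([cv2.resize(w[130:384,130:384],(390,390)),cv2.resize(im[120:215,185:280],(390,390),interpolation=cv2.INTER_CUBIC)]))
E
```

```text
time: 3.58
position: [0.5626, 0.0255, 0.1144]
tcp_rot: [0.005, 0.067, 0.998, 0.001]
ft_force: [0.4, -0.3, 0.2]
finger_gap: -0.0001
gripper_force: 0.0
```

View pics/z3.png

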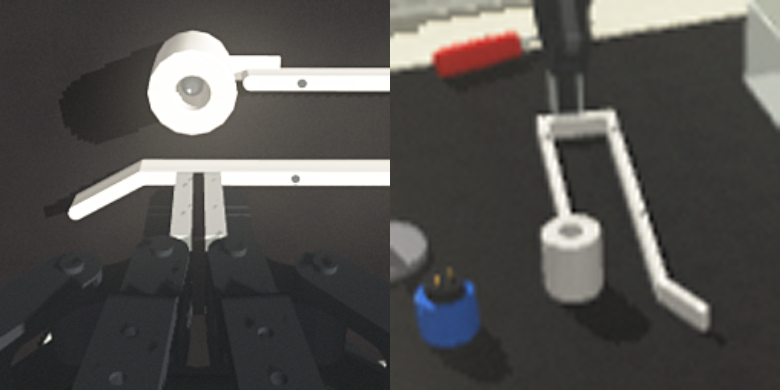

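Run:
```python
from h import *
s=env.get_state();T=np.array(s['position']);print(T)
p=np.load('pics/s3.npz');q=np.load('pics/w3.npz')
for dz in(0,.01,.02,.03,.04,.05): print(dz,proj(p,T+[0,0,dz]).round(1),proj(q,T+[0,0,dz]).round(1),proj(q,T+[-.011,0,dz]).round(1))
im=cv2.imread('pics/s3.png');c=cv2.resize(im[120:180,200:260],(600,600),interpolation=cv2.INTER_CUBIC);cv2.imwrite('pics/z4.png',c)
print(im[135:165:1,222:236,:].mean(2).round(0).astype(int).tolist())
```

```text
[0.55977623 0.02497268 0.11041672]
0 [227.6 158.2] [257.4 221.9] [254.9 204.2]
0.01 [227.5 155.3] [257.4 229.1] [254.7 210.5]
0.02 [227.3 152.4] [257.4 237. ] [254.5 217.6]
0.03 [227.2 149.4] [257.3 245.8] [254.3 225.4]
0.04 [227.  146.4] [257.2 255.6] [254.  234.2]
0.05 [226.9 143.4] [257.2 266.7] [253.8 244.2]
[[55, 54, 54, 48, 50, 51, 51, 50, 52, 48, 48, 53, 58, 57], [55, 57, 54, 49, 51, 52, 52, 52, 52, 50, 48, 53, 56, 55], [58, 80, 53, 48, 49, 50, 48, 50, 54, 55, 49, 54, 56, 56], [59, 89, 84, 58, 48, 50, 49, 51, 70, 86, 53, 57, 55, 55], [59, 91, 112, 71, 50, 49, 52, 53, 78, 103, 56, 57, 56, 56], [59, 86, 121, 78, 49, 50, 52, 52, 77, 110, 57, 56, 57, 57], [57, 81, 124, 83, 49, 50, 49, 51, 71, 109, 57, 58, 57, 56], [57, 76, 122, 91, 48, 48, 49, 52, 68, 113, 57, 56, 56, 55], [58, 74, 121, 95, 48, 50, 49, 50, 67, 117, 56, 54, 56, 55], [57, 74, 120, 100, 48, 49, 51, 49, 66, 117, 56, 53, 54, 54], [57, 66, 114, 106, 50, 47, 51, 50, 61, 118, 58, 54, 53, 54], [56, 62, 102, 108, 48, 48, 48, 49, 61, 119, 62, 53, 54, 58], [54, 60, 91, 115, 80, 85, 92, 98, 105, 164, 168, 203, 203, 203], [170,
[... 399 characters left out ...]
81, 66, 66, 65, 52], [212, 216, 179, 52, 52, 42, 42, 41, 41, 41, 41, 41, 41, 41], [219, 235, 220, 43, 41, 43, 41, 43, 41, 40, 41, 42, 48, 50], [202, 237, 233, 110, 44, 50, 50, 50, 52, 48, 49, 49, 53, 51], [160, 238, 234, 137, 42, 53, 54, 55, 55, 54, 54, 52, 53, 51], [132, 226, 235, 170, 43, 46, 55, 55, 53, 55, 54, 52, 52, 53], [110, 219, 237, 220, 40, 41, 54, 55, 54, 54, 54, 55, 51, 53], [86, 204, 237, 233, 110, 41, 54, 54, 54, 54, 54, 54, 51, 52], [68, 160, 237, 234, 136, 43, 53, 54, 53, 53, 54, 52, 51, 50], [61, 131, 226, 234, 170, 41, 53, 53, 54, 53, 52, 53, 52, 50], [57, 109, 218, 237, 220, 40, 47, 53, 54, 53, 53, 53, 54, 52], [53, 87, 210, 237, 233, 110, 41, 53, 53, 53, 53, 53, 53, 53]]
```

View pics/z4.png

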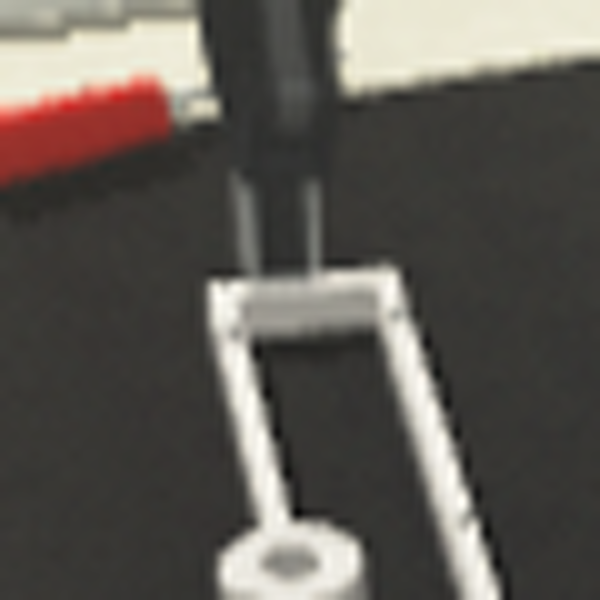

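The side and wrist views agree that the real fingertips sit about 37 mm behind the reported TCP, so the fingers closed above the sleeve. I'll descend 37 mm deeper, watching the forces.

```bash
python3 -m crank '{"jaw":[0,0,0,0,0,0,0,0],"offset":[[0,0,0],[0,0,0],[0,0,0],[0,0,-0.03],[0,0,-0.03],[0,0,-0.03],[0,0,-0.02],[0,0,-0.01]],"turn":[[0,0,0],[0,0,0],[0,0,0],[0,0,0],[0,0,0],[0,0,0],[0,0,0],[0,0,0]]}'
python3 -m crank '{"jaw":[0,0.9,0.9,0.9,0.9,0.9,0.9,0.9],"offset":[[0,0,-0.006],[0,0,0],[0,0,0],[0,0,0],[0,0,0],[0,0,0],[0,0,0],[0,0,0]],"turn":[[0,0,0],[0,0,0],[0,0,0],[0,0,0],[0,0,0],[0,0,0],[0,0,0],[0,0,0]]}'
```

```text
time: 4.35
position: [0.5562, 0.0248, -0.0147]
tcp_rot: [-0.003, 0.066, 0.998, -0.001]
ft_force: [-0.2, -0.9, -0.1]
finger_gap: 0.0856
gripper_force: 0.0
time: 5.02
position: [0.5599, 0.0248, -0.0158]
tcp_rot: [0.001, 0.066, 0.998, 0.0]
ft_force: [-0.7, 0.3, 6.7]
finger_gap: 0.0419
gripper_force: 61.4
```

```bash
python3 -m crank '{"jaw":[0.9,0.9,0.9,0.9,0.9,0.9,0.9,0.9],"offset":[[0,0,0.02],[0,0,0.02],[0,0,0.02],[0.025,0.007,0],[0.03,0.007,0],[0.03,0.007,0],[0.03,0.007,0],[0.025,0.007,0]],"turn":[[0,0,0],[0,0,0],[0,0,0],[0,0,0],[0,0,0],[0,0,0],[0,0,0],[0,0,0]]}'
python3 -m crank '{"jaw":[0.9,0.9,0.9,0.9,0.9],"offset":[[0,0,0],[0,0,-0.02],[0,0,-0.02],[0,0,-0.015],[0,0,-0.004]],"turn":[[0,0,0],[0,0,0],[0,0,0],[0,0,0],[0,0,0]]}'
python3 - <<'E'
from h import *
im,p=snap('side','s5');t,p=snap('top','t5')
cv2.imwrite('pics/z5.png',np.hstack([cv2.resize(im[120:240,160:320],None,fx=2.5,fy=2.5,interpolation=cv2.INTER_CUBIC),cv2.resize(t[130:250,150:310],None,fx=2.5,fy=2.5,interpolation=cv2.INTER_CUBIC)]))
E
```

```text
time: 5.68
position: [0.7009, 0.06, 0.0436]
tcp_rot: [0.001, 0.067, 0.998, 0.0]
ft_force: [0.0, -0.6, -0.9]
finger_gap: 0.0418
gripper_force: 61.1
time: 6.1
position: [0.6969, 0.0596, -0.0162]
tcp_rot: [-0.002, 0.067, 0.998, -0.001]
ft_force: [-9.7, -0.5, 30.3]
finger_gap: 0.0415
gripper_force: 65.4
```

View pics/z5.png

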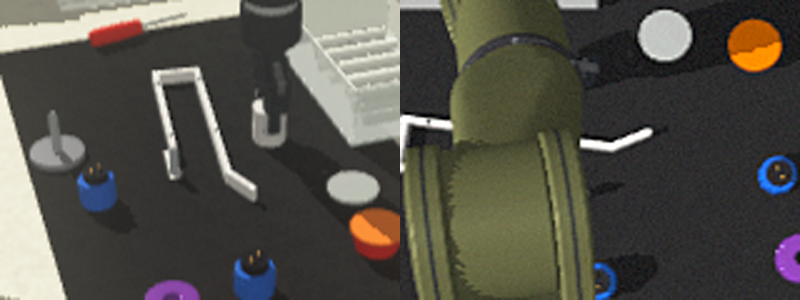

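```bash
python3 -m crank '{"jaw":[0.5,0,0,0,0,0,0,0],"offset":[[0,0,0.001],[0,0,0],[0,0,0],[0,0,0],[0,0,0.03],[0,0,0.04],[-0.014,-0.012,0.035],[-0.014,-0.012,0.035]],"turn":[[0,0,0],[0,0,0],[0,0,0],[0,0,0],[0,0,0],[0,0,0],[0,0,0],[0,0,0]]}'
python3 -m crank '{"jaw":[0,0,0,0,0,0,0,0],"offset":[[-0.018,-0.014,0.033],[-0.018,-0.014,0.033],[-0.018,-0.014,0.033],[-0.018,-0.014,0.033],[-0.018,-0.014,0.033],[-0.016,-0.014,0.01],[0,0,0],[0,0,0]],"turn":[[0,0,0],[0,0,0],[0,0,0],[0,0,0],[0,0,0],[0,0,0],[0,0,0],[0,0,0]]}'
python3 - <<'E'
from h import *
snap('wrist','w6');print(env.get_state()['position'])
E
```

```text
time: 6.87
position: [0.671, 0.0371, 0.1263]
tcp_rot: [0.001, 0.065, 0.998, 0.001]
ft_force: [0.1, -0.6, 0.4]
finger_gap: 0.0852
gripper_force: 0.0
time: 7.53
position: [0.5646, -0.0491, 0.3008]
tcp_rot: [0.001, 0.067, 0.998, -0.0]
ft_force: [-0.5, -0.5, 0.1]
finger_gap: 0.0854
gripper_force: 0.0
[ 0.56472244 -0.04790523  0.29971834]
```

View pics/w6.png

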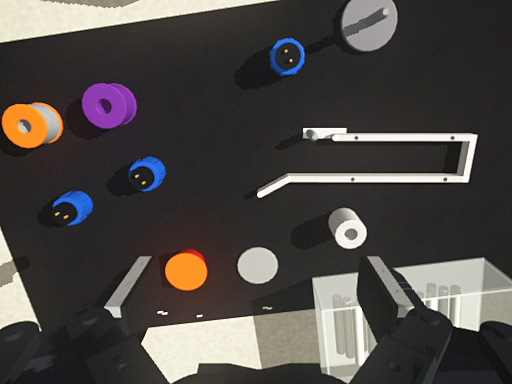

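```bash
cat > m6.py <<'E'
from h import *
from scipy.optimize import minimize
p=np.load('pics/w6.npz');im=cv2.imread('pics/w6.png');g=cv2.cvtColor(im,cv2.COLOR_BGR2GRAY).astype(float)
H,S,V=cv2.split(cv2.cvtColor(im,cv2.COLOR_BGR2HSV))
def sil(p,xy,circs):
    a=np.linspace(0,2*np.pi,60);P=np.array([proj(p,[xy[0]+r*np.cos(t),xy[1]+r*np.sin(t),z]) for r,z in circs for t in a],np.float32)
    return cv2.convexHull(P)[:,0]
def fitcyl(p,hull,xy0,circs):
    A=cv2.contourArea(hull)
    def f(x):
        s=sil(p,x,circs);i,_=cv2.intersectConvexConvex(s.astype(np.float32),hull.astype(np.float32));return -i/(A+cv2.contourArea(s)-i)
    r=minimize(f,xy0,method='Nelder-Mead',options=dict(initial_simplex=[xy0,[xy0[0]+.005,xy0[1]],[xy0[0],xy0[1]+.005]],xatol=1e-4,fatol=1e-5));return r.x,-r.fun
def hulls(m,amin=300):
    cs,_=cv2.findContours(m.astype(np.uint8),cv2.RETR_EXTERNAL,cv2.CHAIN_APPROX_NONE)
    return [cv2.convexHull(c)[:,0] for c in cs if cv2.contourArea(c)>amin]
UN=[(.021,0),(.021,.034),(.015,.045)];SL=[(.022,0),(.022,.05)];SP=[(.028,0),(.028,.04)]
if __name__=='__main__':
    for h in hulls((H>95)&(H<125)&(S>120)): print('unit',fitcyl(p,h,ray(p,h.mean(0),.022)[:2],UN))
    m=(g>95)&(S<70);m[:190]=0;m[265:]=0;m[:,:325]=0;m[:,372:]=0
    for h in hulls(m): print('sleeve',fitcyl(p,h,ray(p,h.mean(0),.025)[:2],SL))
    m=((H>5)&(H<22)&(S>150)&(V>90))|((S<60)&(V>90));m[:95]=0;m[155:]=0;m[:,70:]=0
    for h in hulls(m): print('spool',fitcyl(p,h,ray(p,h.mean(0),.02)[:2],SP))
    def edge(v): i=np.where((v[:-1]>110)&(v[1:]<=110))[0][0]; return i+(v[i]-110)/(v[i]-v[i+1])
    U=np.array([ray(p,(c,134+edge(g[134:160,c])),.018) for c in range(360,446,3)]);L=np.array([ray(p,(c,176+edge(g[176:195,c])),.018) for c in range(300,436,3) if abs(c-353)>5])
    u,l=np.polyfit(U[:,1],U[:,0],1),np.polyfit(L[:,1],L[:,0],1);print(u,l)
    th=np.pi/2-np.arctan((u[0]+l[0])/2);ex=np.array([np.cos(th),np.sin(th)]);ey=np.array([-ex[1],ex[0]])
    yo=np.mean([(U[:,:2]@ey).mean()-.025,(L[:,:2]@ey).mean()+.033])
    print('th',np.degrees(th),'yo',yo,[(U[:,:2]@ey).mean()-.025,(L[:,:2]@ey).mean()+.033])
    for n,uv,xl in(('rail end',(333,138),.028),('bar corner',(477,134.5),.223),('kink',(290,174.5),-.030),('bar low',(469,182),.223)): print(n,ray(p,uv,.018)[:2]@ex-xl)
    cv2.imwrite('pics/z6.png',np.hstack([cv2.resize(im[110:190,280:360],(400,400),interpolation=cv2.INTER_CUBIC),cv2.resize(im[110:190,420:500],(400,400),interpolation=cv2.INTER_CUBIC)]))
E
python3 m6.py
```

```text
unit (array([ 0.61859534, -0.32818999]), np.float64(0.8680941963959643))
unit (array([ 0.58329321, -0.2097602 ]), np.float64(0.941608509781831))
unit (array([ 0.45946543, -0.00091372]), np.float64(0.9617786037476073))
sleeve (array([0.69810308, 0.06010442]), np.float64(0.9544927016539124))
spool (array([ 0.49733696, -0.3432811 ]), np.float64(0.9838056649468394))
[0.13475603 0.56546351] [0.13518903 0.62410569]
th 82.31309813643573 yo -0.585434768996846 [np.float64(-0.5853513625087178), np.float64(-0.5855181754849742)]
rail end 0.09865357913576042
bar corner 0.09724790281062554
kink 0.10000120145928902
bar low 0.09913616041728893
```

View pics/z6.png

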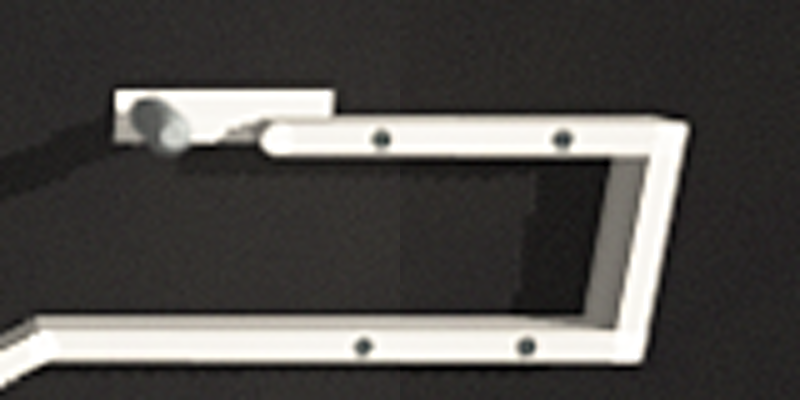

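```bash
python3 -m crank '{"jaw":[0,0,0,0,0,0,0,0],"offset":[[0.0037,-0.0323,-0.02],[0.0037,-0.0323,-0.02],[0.0037,-0.0323,-0.02],[0.0037,-0.0323,-0.02],[0.0037,-0.0323,-0.02],[0,0,-0.04],[0,0,-0.04],[0,0,-0.04]],"turn":[[0,0,0],[0,0,0],[0,0,0],[0,0,0],[0,0,0],[0,0,0],[0,0,0],[0,0,0]]}'
python3 -m crank '{"jaw":[0,0,0,0,0,0,0,0],"offset":[[0,0,-0.04],[0,0,-0.03],[0,0,-0.02],[0,0,-0.01],[0,0,-0.004],[0,0,0],[0,0,0],[0,0,0]],"turn":[[0,0,0],[0,0,0],[0,0,0],[0,0,0],[0,0,0],[0,0,0],[0,0,0],[0,0,0]]}'
python3 - <<'E'
from h import *
from m6 import *
im,p=snap('wrist','w7');H,S,V=cv2.split(cv2.cvtColor(im,cv2.COLOR_BGR2HSV))
print(env.get_state()['position'])
for h in hulls((H>95)&(H<125)&(S>120),600): print(h.min(0),h.max(0),fitcyl(p,h,ray(p,h.mean(0),.022)[:2],UN))
q=np.load('pics/w6.npz');print('stud',ray(q,(315.2,137.2),.04),ray(q,(309,131),.003))
E
```

```text
time: 8.25
position: [0.5835, -0.2088, 0.0766]
tcp_rot: [-0.0, 0.066, 0.998, 0.001]
ft_force: [0.4, -0.2, 0.1]
finger_gap: 0.0853
gripper_force: 0.0
time: 8.92
position: [0.5847, -0.2098, -0.0228]
tcp_rot: [0.001, 0.066, 0.998, -0.0]
ft_force: [0.3, -0.1, 0.7]
finger_gap: 0.0854
gripper_force: 0.0
[ 0.58454737 -0.20989117 -0.02276188]
[  0 296] [ 78 331] (array([ 0.60279867, -0.30692841]), np.float64(0.16540028918596425))
[206 207] [299 307] (array([ 0.58078085, -0.21051775]), np.float64(0.6646982907223469))
stud [0.56060539 0.02415539 0.04      ] [0.55711113 0.02162719 0.003     ]
```

```bash
python3 -m crank '{"jaw":[0,0.9,0.9,0.9,0.9,0.9,0.9,0.9],"offset":[[0,0,-0.004],[0,0,0],[0,0,0],[0,0,0],[0,0,0],[0,0,0],[0,0,0],[0,0,0]],"turn":[[0,0,0],[0,0,0],[0,0,0],[0,0,0],[0,0,0],[0,0,0],[0,0,0],[0,0,0]]}'
python3 -m crank '{"jaw":[0.9,0.9,0.9,0.9,0.9,0.9,0.9,0.9],"offset":[[0,0.01,0],[0,0.02,0],[0,0.02,0],[-0.0007,0.02,0],[-0.0006,0.02,0],[-0.0006,0.02,0],[0,0.02,0],[0,0.01,0]],"turn":[[0,0,0],[0,0,0],[0,0,0],[0,0,0],[0,0,0],[0,0,0],[0,0,0],[0,0,0]]}'
python3 - <<'E'
from h import *
im,p=snap('wrist','w8');s=env.get_state();print(s['position'],s['ft_force'])
im2,_=snap('side','s8')
cv2.imwrite('pics/z8.png',np.hstack([cv2.resize(im,(512,384)),cv2.resize(im2[100:230,180:276],(284,384))]))
E
```

```text
time: 9.63
position: [0.5836, -0.2097, -0.0278]
tcp_rot: [0.0, 0.066, 0.998, -0.0]
ft_force: [-0.6, 0.6, 5.8]
finger_gap: 0.0404
gripper_force: 60.5
time: 10.3
position: [0.5818, -0.0675, -0.0278]
tcp_rot: [0.0, 0.065, 0.998, -0.0]
ft_force: [0.6, -4.1, 5.4]
finger_gap: 0.0402
gripper_force: 60.9
[ 0.58188428 -0.06532331 -0.02779793] [-0.51314118  2.99998122  6.8889365 ]
```

View pics/z8.png

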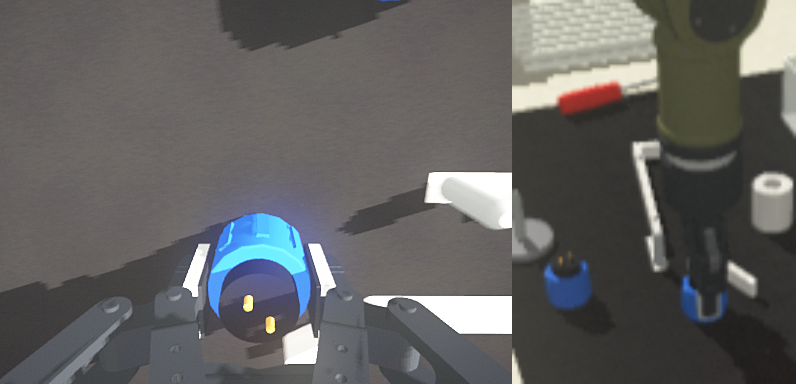

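```bash
python3 -m crank '{"jaw":[0.9,0.9,0.9,0.9,0.9,0.9],"offset":[[0.0028,0.0208,0],[0.0028,0.0208,0],[0.0028,0.0208,0],[0.0028,0.0208,0],[0.0028,0.0208,0],[0.0028,0.0208,0]],"turn":[[0,0,0],[0,0,0],[0,0,0],[0,0,0],[0,0,0],[0,0,0]]}'
```

```text
time: 10.9
position: [0.598, 0.0529, -0.0277]
tcp_rot: [-0.0, 0.067, 0.998, -0.002]
ft_force: [-0.6, -5.5, 7.6]
finger_gap: 0.0401
gripper_force: 61.3
```

```bash
python3 -m crank '{"jaw":[0.9,0.9,0.9,0.9,0.9,0.9,0.9,0.9],"offset":[[0.0028,0.0208,0],[0.0028,0.0208,0],[0.0028,0.0208,0],[0.0028,0.0208,0],[0.0028,0.0208,0],[0.0025,0.0188,0],[0,0,0],[0,0,0]],"turn":[[0,0,0],[0,0,0],[0,0,0],[0,0,0],[0,0,0],[0,0,0],[0,0,0],[0,0,0]]}'
python3 -m crank '{"jaw":[0.35,0.35,0.35,0.35],"offset":[[0,0,0],[0,0,0],[0,0,0],[0,0,0]],"turn":[[0,0,0],[0,0,0],[0,0,0],[0,0,0]]}'
```

```text
time: 11.57
position: [0.615, 0.1827, -0.0277]
tcp_rot: [0.001, 0.065, 0.998, 0.002]
ft_force: [1.0, 3.9, 4.2]
finger_gap: 0.0404
gripper_force: 61.3
time: 11.9
position: [0.6141, 0.177, -0.0287]
tcp_rot: [-0.001, 0.067, 0.998, -0.0]
ft_force: [0.4, -0.5, 0.7]
finger_gap: 0.0556
gripper_force: 0.0
```

```bash
python3 -m crank '{"jaw":[0.35,0.35,0,0,0,0,0,0],"offset":[[0,0,0.03],[0,0,0.04],[0,0,0.038],[-0.008,-0.033,0.022],[-0.008,-0.033,0.022],[-0.008,-0.033,0.022],[-0.008,-0.033,0.022],[-0.008,-0.033,0.022]],"turn":[[0,0,0],[0,0,0],[0,0,0],[0,0,0],[0,0,0],[0,0,0],[0,0,0],[0,0,0]]}'
python3 -m crank '{"jaw":[0,0,0,0,0,0,0],"offset":[[-0.007,-0.033,0.022],[-0.007,-0.033,0.022],[-0.007,-0.033,0.022],[-0.007,-0.033,0.022],[-0.006,-0.031,0.022],[0,0,0],[0,0,0]],"turn":[[0,0,0],[0,0,0],[0,0,0],[0,0,0],[0,0,0],[0,0,0],[0,0,0]]}'
cat > look.py <<'E'
from h import *
from m6 import *
import sys
n=sys.argv[1];im,p=snap('wrist',n);H,S,V=cv2.split(cv2.cvtColor(im,cv2.COLOR_BGR2HSV))
O=np.array([.5934,.0195]);th=np.radians(82.31);E=np.array([[np.cos(th),np.sin(th)],[-np.sin(th),np.cos(th)]])
print(env.get_state()['position'].round(4),env.get_state()['time'])
for h in hulls((H>95)&(H<125)&(S>120)):
    x,f=fitcyl(p,h,ray(p,h.mean(0),.022)[:2],UN); print('unit',h.min(0),h.max(0),x.round(4),round(f,2),'lane',(E@(x-O)).round(4))
for nm,m in(('spool',(H>5)&(H<22)&(S>150)&(V>90)),):
    for h in hulls(m): print(nm,h.min(0),h.max(0),ray(p,h.mean(0),.04)[:2].round(4))
E
python3 look.py w9
```

```text
time: 12.57
position: [0.5735, 0.0109, 0.1906]
tcp_rot: [-0.0, 0.067, 0.998, -0.0]
ft_force: [1.1, -0.5, 0.1]
finger_gap: 0.0854
gripper_force: 0.0
time: 13.15
position: [0.5403, -0.1533, 0.3008]
tcp_rot: [0.001, 0.069, 0.998, -0.001]
ft_force: [-0.7, 0.4, 0.6]
finger_gap: 0.085
gripper_force: 0.0
[ 0.5402 -0.1506  0.2997] 13.2
unit [129 197] [165 232] [ 0.6183 -0.3277] 0.92 lane [-0.3408 -0.0711]
unit [484 148] [511 180] [0.6103 0.1739] 0.56 lane [0.1553 0.0039]
unit [350  46] [392  83] [ 4.588e-01 -2.000e-04] 0.97 lane [-0.0375  0.1307]
spool [237 258] [279 295] [ 0.7281 -0.1803]
spool [ 87 110] [141 156] [ 0.4957 -0.3357]
```

```bash
python3 -m crank '{"jaw":[0,0,0,0,0,0,0,0],"offset":[[0.013,-0.0295,-0.02],[0.013,-0.0295,-0.02],[0.013,-0.0295,-0.02],[0.013,-0.0295,-0.02],[0.013,-0.0295,-0.02],[0.013,-0.0295,-0.02],[0,0,-0.04],[0,0,-0.04]],"turn":[[0,0,0],[0,0,0],[0,0,0],[0,0,0],[0,0,0],[0,0,0],[0,0,0],[0,0,0]]}'
python3 -m crank '{"jaw":[0,0,0,0,0,0,0],"offset":[[0,0,-0.04],[0,0,-0.04],[0,0,-0.03],[0,0,-0.0177],[0,0,0],[0,0,0],[0,0,0]],"turn":[[0,0,0],[0,0,0],[0,0,0],[0,0,0],[0,0,0],[0,0,0],[0,0,0]]}'
python3 -m crank '{"jaw":[0.9,0.9,0.9,0.9,0.9,0.9,0.9],"offset":[[0,0,0],[0,0,0],[0,0,0],[0,0,0],[0,0,0],[0,0,0],[0,0,0]],"turn":[[0,0,0],[0,0,0],[0,0,0],[0,0,0],[0,0,0],[0,0,0],[0,0,0]]}'
```

```text
time: 13.87
position: [0.6198, -0.3279, 0.0977]
tcp_rot: [0.001, 0.067, 0.998, -0.0]
ft_force: [0.3, -0.2, -0.5]
finger_gap: 0.0852
gripper_force: 0.0
time: 14.45
position: [0.62, -0.3262, -0.027]
tcp_rot: [0.001, 0.066, 0.998, 0.0]
ft_force: [0.0, -0.0, 0.3]
finger_gap: 0.0853
gripper_force: 0.0
time: 15.03
position: [0.6196, -0.3276, -0.0264]
tcp_rot: [0.001, 0.066, 0.998, -0.0]
ft_force: [-1.4, 0.0, 6.9]
finger_gap: 0.0403
gripper_force: 60.7
```

```bash
python3 -m crank '{"jaw":[0.9,0.9,0.9,0.9,0.9,0.9,0.9,0.9],"offset":[[-0.003,0.02,0],[-0.0038,0.0257,0],[-0.0038,0.0257,0],[-0.0038,0.0257,0],[-0.0038,0.0257,0],[-0.0038,0.0257,0],[-0.0038,0.0257,0],[-0.0038,0.0257,0]],"turn":[[0,0,0],[0,0,0],[0,0,0],[0,0,0],[0,0,0],[0,0,0],[0,0,0],[0,0,0]]}'
python3 -m crank '{"jaw":[0.9,0.9,0.9,0.9],"offset":[[-0.0038,0.0257,0],[-0.0038,0.0257,0],[-0.0008,0.0057,0],[0,0,0]],"turn":[[0,0,0],[0,0,0],[0,0,0],[0,0,0]]}'
```

```text
time: 15.7
position: [0.5909, -0.1291, -0.0264]
tcp_rot: [0.002, 0.067, 0.998, -0.002]
ft_force: [1.1, -4.0, 4.7]
finger_gap: 0.0402
gripper_force: 60.9
time: 16.03
position: [0.582, -0.0663, -0.0264]
tcp_rot: [0.001, 0.064, 0.998, 0.001]
ft_force: [-0.4, 5.0, 9.3]
finger_gap: 0.0403
gripper_force: 61.4
```

```bash
python3 -m crank '{"jaw":[0.9,0.9,0.9,0.9,0.9,0.9,0.9,0.9],"offset":[[0.003,0.0223,0],[0.003,0.0223,0],[0.003,0.0223,0],[0.003,0.0223,0],[0.003,0.0223,0],[0.003,0.0223,0],[0.003,0.0223,0],[0.003,0.0223,0]],"turn":[[0,0,0],[0,0,0],[0,0,0],[0,0,0],[0,0,0],[0,0,0],[0,0,0],[0,0,0]]}'
python3 -m crank '{"jaw":[0.9,0.35,0.35,0.35,0.35],"offset":[[0,0,0],[0,0,0],[0,0,0],[0,0,0],[0,0,0]],"turn":[[0,0,0],[0,0,0],[0,0,0],[0,0,0],[0,0,0]]}'
```

```text
time: 16.7
position: [0.6059, 0.1046, -0.0264]
tcp_rot: [0.001, 0.068, 0.998, -0.003]
ft_force: [-1.4, -6.6, 9.6]
finger_gap: 0.0401
gripper_force: 61.5
time: 17.12
position: [0.6044, 0.1075, -0.0281]
tcp_rot: [-0.0, 0.067, 0.998, -0.0]
ft_force: [-0.7, -0.1, -0.0]
finger_gap: 0.0554
gripper_force: 0.0
```

```bash
python3 -m crank '{"jaw":[0.35,0.35,0,0,0,0,0,0],"offset":[[0,0,0.03],[0,0,0.04],[0,0,0.038],[-0.015,-0.027,0.027],[-0.015,-0.027,0.027],[-0.015,-0.027,0.027],[-0.015,-0.027,0.027],[-0.0145,-0.029,0.027]],"turn":[[0,0,0],[0,0,0],[0,0,0],[0,0,0],[0,0,0],[0,0,0],[0,0,0],[0,0,0]]}'
python3 -m crank '{"jaw":[0,0,0,0],"offset":[[0,0,0.04],[0,0,0.04],[0,0,0],[0,0,0]],"turn":[[0,0,0],[0,0,0],[0,0,0],[0,0,0]]}'
python3 look.py w10
```

```text
time: 17.78
position: [0.5288, -0.0297, 0.2158]
tcp_rot: [-0.0, 0.067, 0.998, -0.0]
ft_force: [0.3, -0.3, -0.3]
finger_gap: 0.0856
gripper_force: 0.0
time: 18.12
position: [0.5317, -0.0289, 0.297]
tcp_rot: [0.003, 0.067, 0.998, 0.0]
ft_force: [-1.3, -0.2, -0.6]
finger_gap: 0.0853
gripper_force: 0.0
[ 0.5302 -0.0286  0.2951] 18.1667
unit [396 167] [436 199] [0.6118 0.1806] 0.87 lane [0.1622 0.0033]
unit [349 167] [385 199] [0.6032 0.1124] 0.9 lane [0.0934 0.0027]
unit [256  67] [290 103] [ 0.4582 -0.0013] 0.96 lane [-0.0387  0.1312]
spool [160 273] [197 310] [ 0.7282 -0.1723]
spool [  0 131] [ 37 174] [ 0.4985 -0.3344]
```

```bash
python3 -m crank '{"jaw":[0,0,0,0,0,0,0,0],"offset":[[-0.018,0.007,-0.03],[-0.018,0.007,-0.03],[-0.018,0.007,-0.03],[-0.017,0.007,-0.03],[0,0,-0.04],[0,0,-0.04],[0,0,-0.04],[0,0,-0.04]],"turn":[[0,0,0],[0,0,0],[0,0,0],[0,0,0],[0,0,0],[0,0,0],[0,0,0],[0,0,0]]}'
python3 -m crank '{"jaw":[0,0,0,0,0],"offset":[[0,0,-0.03],[0,0,-0.013],[0,0,0],[0,0,0],[0,0,0]],"turn":[[0,0,0],[0,0,0],[0,0,0],[0,0,0],[0,0,0]]}'
```

```text
time: 18.83
position: [0.4575, -0.0002, 0.012]
tcp_rot: [-0.001, 0.066, 0.998, -0.0]
ft_force: [1.1, 0.4, 0.6]
finger_gap: 0.0853
gripper_force: 0.0
time: 19.25
position: [0.4616, -0.0003, -0.0258]
tcp_rot: [-0.003, 0.066, 0.998, -0.0]
ft_force: [0.6, 0.3, -0.1]
finger_gap: 0.0852
gripper_force: 0.0
```

```bash
python3 -m crank '{"jaw":[0.9,0.9,0.9,0.9,0.9,0.9,0.9,0.9],"offset":[[0,0,-0.001],[0,0,0],[0,0,0],[0,0,0],[0,0,0],[0,0,0],[0,0,0],[0,0,0]],"turn":[[0,0,0],[0,0,0],[0,0,0],[0,0,0],[0,0,0],[0,0,0],[0,0,0],[0,0,0]]}'
python3 -m crank '{"jaw":[0.9,0.9,0.9,0.9,0.9,0.9,0.9,0.9],"offset":[[0,-0.02,0],[0.007,-0.025,0],[0.02,-0.025,0],[0.025,0,0],[0.025,0,0],[0.025,0,0],[0.019,0,0],[0,0,0]],"turn":[[0,0,0],[0,0,0],[0,0,0],[0,0,0],[0,0,0],[0,0,0],[0,0,0],[0,0,0]]}'
python3 look.py w11
```

```text
time: 19.92
position: [0.4624, -0.0002, -0.0259]
tcp_rot: [-0.002, 0.066, 0.998, -0.0]
ft_force: [-1.0, -0.5, 8.7]
finger_gap: 0.0403
gripper_force: 59.6
time: 20.58
position: [0.5792, -0.0717, -0.0257]
tcp_rot: [-0.006, 0.067, 0.998, -0.001]
ft_force: [1.2, 0.4, 0.2]
finger_gap: 0.0405
gripper_force: 60.3
[ 0.5813 -0.071  -0.0258] 20.6333
unit [208 205] [310 309] [ 0.5746 -0.0708] 0.85 lane [-0.092   0.0065]
```

Run:
```python
from m6 import *
p=np.load('pics/w8.npz');im=cv2.imread('pics/w8.png');H,S,V=cv2.split(cv2.cvtColor(im,cv2.COLOR_BGR2HSV))
for h in hulls((H>95)&(H<125)&(S>120)): print(fitcyl(p,h,ray(p,h.mean(0),.022)[:2],UN))
```

```text
(array([ 0.5805029, -0.0670404]), np.float64(0.8301052280518386))
```

```bash
python3 -m crank '{"jaw":[0.9,0.9,0.9,0.9,0.9,0.9,0.9,0.9],"offset":[[0.005,0,0],[0.0027,0.02,0],[0.0027,0.02,0],[0.0027,0.02,0],[0.0027,0.02,0],[0.0027,0.02,0],[0.0027,0.02,0],[0.0027,0.02,0]],"turn":[[0,0,0],[0,0,0],[0,0,0],[0,0,0],[0,0,0],[0,0,0],[0,0,0],[0,0,0]]}'
python3 -m crank '{"jaw":[0.9,0.9,0.9],"offset":[[0.001,0.008,0],[0,0,0],[0,0,0]],"turn":[[0,0,0],[0,0,0],[0,0,0]]}'
```

```text
time: 21.3
position: [0.6065, 0.0659, -0.0257]
tcp_rot: [-0.003, 0.068, 0.998, -0.003]
ft_force: [-1.8, -8.0, 7.7]
finger_gap: 0.0401
gripper_force: 62.1
time: 21.55
position: [0.6084, 0.0805, -0.0258]
tcp_rot: [-0.002, 0.065, 0.998, 0.001]
ft_force: [-0.4, 2.8, 4.2]
finger_gap: 0.0403
gripper_force: 61.3
```

```bash
python3 -m crank '{"jaw":[0.35,0.35,0.35,0.35,0.35,0.35,0,0],"offset":[[0,0,0],[0,0,0],[0,0,0],[0,0,0.03],[0,0,0.03],[0,0,0.04],[-0.012,-0.016,0.035],[-0.012,-0.016,0.035]],"turn":[[0,0,0],[0,0,0],[0,0,0],[0,0,0],[0,0,0],[0,0,0],[0,0,0],[0,0,0]]}'
python3 -m crank '{"jaw":[0,0,0,0,0,0,0],"offset":[[-0.012,-0.016,0.035],[-0.012,-0.016,0.035],[-0.01,-0.015,0.035],[0,0,0.035],[0,0,0.016],[0,0,0],[0,0,0]],"turn":[[0,0,0],[0,0,0],[0,0,0],[0,0,0],[0,0,0],[0,0,0],[0,0,0]]}'
python3 look.py w12
python3 - <<'E'
from m6 import *
p=np.load('pics/w12.npz');im=cv2.imread('pics/w12.png');H,S,V=cv2.split(cv2.cvtColor(im,cv2.COLOR_BGR2HSV));g=cv2.cvtColor(im,cv2.COLOR_BGR2GRAY)
u=proj(p,[.698,.06,.03]).astype(int);m=(g>95)&(S<70);k=np.zeros_like(m);k[u[1]-32:u[1]+32,u[0]-30:u[0]+30]=1
for h in hulls(m&k): print('sleeve',h.min(0),h.max(0),u,fitcyl(p,h,np.array([.698,.06]),SL))
E
```

```text
time: 22.22
position: [0.5838, 0.0467, 0.1444]
tcp_rot: [-0.002, 0.065, 0.998, 0.001]
ft_force: [-0.4, -0.3, -0.3]
finger_gap: 0.0776
gripper_force: 0.0
time: 22.8
position: [0.55, -0.0013, 0.2995]
tcp_rot: [-0.002, 0.066, 0.998, 0.0]
ft_force: [-0.6, 1.0, -1.4]
finger_gap: 0.0852
gripper_force: 0.0
[ 0.5491 -0.0013  0.2982] 22.85
unit [306 160] [339 194] [0.6039 0.0802] 0.94 lane [ 0.0616 -0.0022]
unit [347 158] [415 191] [0.6124 0.1759] 0.52 lane [0.1576 0.0021]
spool [159 267] [176 303] [ 0.7308 -0.1619]
spool [  0 125] [ 14 163] [ 0.5043 -0.3231]
sleeve [297 222] [332 263] [314 243] (array([0.69782923, 0.05974074]), np.float64(0.9599530275901041))
```

```bash
python3 -m crank '{"jaw":[0,0,0,0,0,0,0,0],"offset":[[0.03,0.0123,-0.01],[0.03,0.0123,-0.01],[0.03,0.0123,-0.01],[0.03,0.0122,-0.01],[0.029,0.0122,-0.02],[0,0,-0.04],[0,0,-0.04],[0,0,-0.04]],"turn":[[0,0,0],[0,0,0],[0,0,0],[0,0,0],[0,0,0],[0,0,0],[0,0,0],[0,0,0]]}'
python3 -m crank '{"jaw":[0,0,0,0,0,0,0],"offset":[[0,0,-0.04],[0,0,-0.04],[0,0,-0.03],[0,0,-0.02],[0,0,-0.0045],[0,0,0],[0,0,0]],"turn":[[0,0,0],[0,0,0],[0,0,0],[0,0,0],[0,0,0],[0,0,0],[0,0,0]]}'
python3 -m crank '{"jaw":[0.9,0.9,0.9,0.9,0.9,0.9,0.9],"offset":[[0,0,0],[0,0,0],[0,0,0],[0,0,0],[0,0,0],[0,0,0],[0,0,0]],"turn":[[0,0,0],[0,0,0],[0,0,0],[0,0,0],[0,0,0],[0,0,0],[0,0,0]]}'
```

```text
time: 23.52
position: [0.6975, 0.0606, 0.1146]
tcp_rot: [-0.004, 0.066, 0.998, -0.0]
ft_force: [0.4, 0.1, -0.3]
finger_gap: 0.0855
gripper_force: 0.0
time: 24.1
position: [0.6989, 0.0603, -0.0156]
tcp_rot: [-0.003, 0.066, 0.998, -0.0]
ft_force: [0.7, -0.2, 1.3]
finger_gap: 0.0855
gripper_force: 0.0
time: 24.68
position: [0.7001, 0.0601, -0.014]
tcp_rot: [-0.001, 0.066, 0.998, 0.0]
ft_force: [-0.9, -0.4, 7.2]
finger_gap: 0.0413
gripper_force: 61.7
```

```bash
python3 -m crank '{"jaw":[0.9,0.9,0.9,0.9,0.9,0.9,0.9,0.9],"offset":[[0,0,0.02],[0,0,0.025],[0,0,0.025],[-0.0275,-0.0072,0],[-0.0275,-0.0072,0],[-0.0275,-0.0071,0],[-0.0275,-0.0071,0],[-0.0275,-0.0071,0]],"turn":[[0,0,0],[0,0,0],[0,0,0],[0,0,0],[0,0,0],[0,0,0],[0,0,0],[0,0,0]]}'
python3 -m crank '{"jaw":[0.9,0.9,0.9,0.9],"offset":[[0,0,0],[0,0,-0.015],[0,0,-0.01],[0,0,0]],"turn":[[0,0,0],[0,0,0],[0,0,0],[0,0,0]]}'
python3 - <<'E'
from m6 import *
im,p=snap('wrist','w13');s,q=snap('side','s13');print(env.get_state()['position'],env.get_state()['ft_force'])
for x in(.0,): print(proj(p,[.5606,.0242,.04]),proj(p,[.5606,.0242,0]),proj(p,[.5606,.0242,.095]))
cv2.imwrite('pics/z13.png',np.hstack([cv2.resize(im[120:360,130:380],(416,400)),cv2.resize(s[130:215,190:270],(376,400),interpolation=cv2.INTER_CUBIC)]))
E
```

```text
time: 25.35
position: [0.5598, 0.024, 0.0546]
tcp_rot: [-0.003, 0.066, 0.998, -0.0]
ft_force: [-0.6, 0.5, -1.1]
finger_gap: 0.0418
gripper_force: 60.9
time: 25.68
position: [0.56, 0.0244, 0.0276]
tcp_rot: [-0.004, 0.066, 0.998, -0.0]
ft_force: [1.1, -0.4, -1.6]
finger_gap: 0.042
gripper_force: 60.9
[0.5612089  0.02456796 0.02888111] [-0.15496744 -0.54549546 -0.78588368]
[258.67148308 239.24432695] [258.8501157  213.03075257] [258.25315383 300.6323592 ]
```

View pics/z13.png

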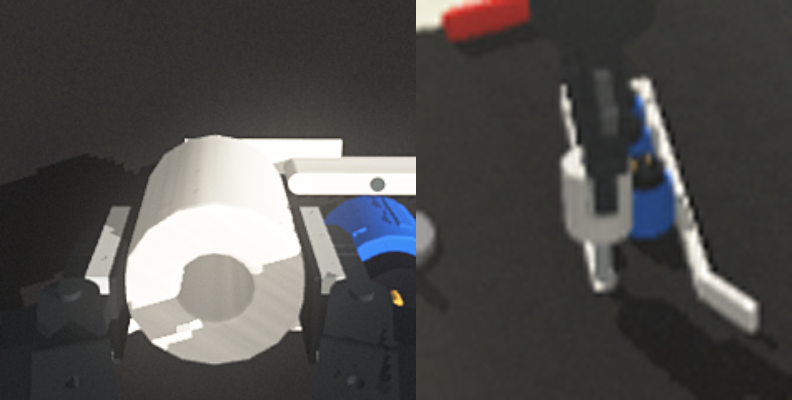

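Run:
```python
from m6 import *
p=np.load('pics/w13.npz')
def top(x,y,z):
    P=np.array([proj(p,[x+.022*np.cos(t),y+.022*np.sin(t),z]) for t in np.linspace(0,6.28,90)]);return P.min(0).round(1),P.max(0).round(1)
f=lambda c:(c[0]*250/416+130,c[1]*240/400+120)
print('obs',f((127,205)),f((303,363)))
for x in(.557,.559,.561):
  for z in(.089,.093,.097): print(x,z,top(x,.0245,z))
```

```text
obs (206.3221153846154, 243.0) (312.0913461538462, 337.8)
0.557 0.089 (array([201.9, 232.1]), array([313.9, 330.4]))
0.557 0.093 (array([200.2, 236.6]), array([315.5, 337.1]))
0.557 0.097 (array([198.4, 241.3]), array([317.2, 344.3]))
0.559 0.089 (array([202.8, 237. ]), array([314.3, 334.4]))
0.559 0.093 (array([201.2, 241.6]), array([315.9, 341.2]))
0.559 0.097 (array([199.4, 246.4]), array([317.6, 348.5]))
0.561 0.089 (array([203.7, 241.8]), array([314.7, 338.3]))
0.561 0.093 (array([202.1, 246.5]), array([316.3, 345.3]))
0.561 0.097 (array([200.4, 251.5]), array([318. , 352.6]))
```

```bash
python3 -m crank '{"jaw":[0.9,0.9,0.9],"offset":[[0,0,-0.006],[0,0,-0.006],[0,0,0]],"turn":[[0,0,0],[0,0,0],[0,0,0]]}'
python3 - <<'E'
from h import *
print(env.get_state()['ft_force'],env.get_state()['torque'],env.get_state()['position'])
E
```

```text
time: 26.03
position: [0.5608, 0.0244, 0.0164]
tcp_rot: [-0.003, 0.066, 0.998, -0.0]
ft_force: [-0.5, -0.2, -0.3]
finger_gap: 0.0421
gripper_force: 60.9
[-0.51175092 -0.2151751  -0.33268919] [-0.02408293  0.00806504 -0.08704385] [0.56078926 0.02441275 0.01637346]
```

Bottom of the sleeve is now below the stud tip with no force, so it is over the stud. Lowering on.

```bash
python3 -m crank '{"jaw":[0.9,0.9,0.9,0.9,0.9],"offset":[[0,0,-0.01],[0,0,-0.01],[0,0,-0.008],[0,0,-0.002],[0,0,0]],"turn":[[0,0,0],[0,0,0],[0,0,0],[0,0,0],[0,0,0]]}'
```

```text
time: 26.45
position: [0.5606, 0.0244, -0.0135]
tcp_rot: [-0.003, 0.066, 0.998, -0.0]
ft_force: [0.7, 0.5, -1.9]
finger_gap: 0.0416
gripper_force: 61.0
```

```bash
python3 -m crank '{"jaw":[0.9,0.9,0.3,0.3,0.3,0.3],"offset":[[0,0,-0.001],[0,0,0],[0,0,0],[0,0,0],[0,0,0],[0,0,0]],"turn":[[0,0,0],[0,0,0],[0,0,0],[0,0,0],[0,0,0],[0,0,0]]}'
python3 -m crank '{"jaw":[0.3,0.3,0.1,0,0,0,0,0],"offset":[[0,0,0.03],[0,0,0.04],[0,-0.035,0.02],[0,-0.035,0.02],[-0.005,-0.035,0.04],[-0.005,-0.035,0.04],[-0.005,-0.035,0.04],[-0.005,-0.035,0.04]],"turn":[[0,0,0],[0,0,0],[0,0,0],[0,0,0],[0,0,0],[0,0,0],[0,0,0],[0,0,0]]}'
python3 -m crank '{"jaw":[0,0,0],"offset":[[0,0,0.03],[0,0,0],[0,0,0]],"turn":[[0,0,0],[0,0,0],[0,0,0]]}'
python3 look.py w14
python3 - <<'E'
from m6 import *
p=np.load('pics/w14.npz');im=cv2.imread('pics/w14.png');H,S,V=cv2.split(cv2.cvtColor(im,cv2.COLOR_BGR2HSV));g=cv2.cvtColor(im,cv2.COLOR_BGR2GRAY)
m=((H>5)&(H<22)&(S>150)&(V>90))|((S<60)&(V>90))
u=proj(p,[.4973,-.3433,.02]).astype(int);k=np.zeros_like(m);k[max(0,u[1]-50):u[1]+50,max(0,u[0]-55):u[0]+55]=1;print(u)
for h in hulls(m&k): print('spool',h.min(0),h.max(0),fitcyl(p,h,np.array([.4973,-.3433]),SP))
u=proj(p,[.5606,.0242,.025]).astype(int);m=(g>95)&(S<70);k[:]=0;k[u[1]-30:u[1]+30,u[0]-28:u[0]+26]=1;print(u)
for h in hulls(m&k): print('sleeve',h.min(0),h.max(0),fitcyl(p,h,np.array([.5606,.0242]),SL))
for dz in (0,.01):print(sil(p,[.5606,.0242],[(.022,dz),(.022,.05+dz)]).min(0),sil(p,[.5606,.0242],[(.022,dz),(.022,.05+dz)]).max(0))
E
```

```text
time: 26.95
position: [0.5615, 0.0244, -0.0135]
tcp_rot: [-0.002, 0.066, 0.998, -0.0]
ft_force: [0.1, -0.4, -0.1]
finger_gap: 0.0596
gripper_force: 0.0
time: 27.62
position: [0.5449, -0.1564, 0.223]
tcp_rot: [-0.003, 0.066, 0.998, -0.0]
ft_force: [1.6, -0.5, -0.8]
finger_gap: 0.0857
gripper_force: 0.0
time: 27.87
position: [0.5467, -0.1553, 0.2531]
tcp_rot: [-0.001, 0.067, 0.998, -0.0]
ft_force: [-0.3, 0.9, -0.1]
finger_gap: 0.0856
gripper_force: 0.0
[ 0.5456 -0.1545  0.2514] 27.9167
unit [429 151] [511 191] [0.6053 0.1187] 0.53 lane [0.0999 0.0015]
spool [234 272] [280 312] [ 0.7273 -0.1805]
spool [ 66 107] [127 158] [ 0.4938 -0.337 ]
[ 98 132]
spool [ 66 107] [127 158] (array([ 0.49652184, -0.34335796]), np.float64(0.9855288286857202))
[409 145]
sleeve [385 124] [434 167] (array([0.55937728, 0.02401973]), np.float64(0.9235490246539768))
[383.50583  124.174324] [438.31085 167.76764]
[386.30478 125.059  ] [442.88217 169.82356]
```

```bash
python3 -m crank '{"jaw":[0,0,0,0,0,0,0,0],"offset":[[-0.008,-0.0314,-0.01],[-0.008,-0.0314,-0.01],[-0.008,-0.0314,-0.01],[-0.008,-0.0314,-0.01],[-0.008,-0.0314,-0.01],[-0.008,-0.0313,-0.01],[0,0,-0.04],[0,0,-0.04]],"turn":[[0,0,0],[0,0,0],[0,0,0],[0,0,0],[0,0,0],[0,0,0],[0,0,0],[0,0,0]]}'
python3 -m crank '{"jaw":[0,0,0,0,0,0,0],"offset":[[0,0,-0.04],[0,0,-0.04],[0,0,-0.03],[0,0,-0.02],[0,0,-0.0035],[0,0,0],[0,0,0]],"turn":[[0,0,0],[0,0,0],[0,0,0],[0,0,0],[0,0,0],[0,0,0],[0,0,0]]}'
python3 - <<'E'
from m6 import *
ST=[(.035,0),(.035,.01)]
for n in('w1','w10','w12'):
    p=np.load(f'pics/{n}.npz');im=cv2.imread(f'pics/{n}.png');H,S,V=cv2.split(cv2.cvtColor(im,cv2.COLOR_BGR2HSV))
    m=((V>70)&(S<60));u=proj(p,[.4293,.108,.005]).astype(int);k=np.zeros_like(m);k[max(0,u[1]-40):u[1]+40,u[0]-42:u[0]+42]=1
    for h in hulls(m&k,800): print(n,u,h.min(0),h.max(0),fitcyl(p,h,np.array([.4293,.108]),ST), 'tip pred',proj(p,[.4293,.108,.066]).round(1))
E
```

```text
time: 28.58
position: [0.4969, -0.3458, 0.1098]
tcp_rot: [-0.002, 0.068, 0.998, -0.001]
ft_force: [1.0, 0.3, -1.4]
finger_gap: 0.0852
gripper_force: 0.0
time: 29.17
position: [0.498, -0.3426, -0.0221]
tcp_rot: [-0.003, 0.066, 0.998, 0.0]
ft_force: [-0.2, 0.6, 1.0]
finger_gap: 0.0852
gripper_force: 0.0
w1 [295  54] [268  25] [323  83] (array([0.42992564, 0.10802093]), np.float64(0.9839515103755712)) tip pred [300.9  49.4]
w10 [354  49] [327  19] [382  78] (array([0.42964599, 0.106581  ]), np.float64(0.9556489677003395)) tip pred [369.4  44.5]
w12 [331  40] [304  10] [359  69] (array([0.43013589, 0.10648636]), np.float64(0.9603453512673775)) tip pred [342.9  32.9]
```

```bash
python3 -m crank '{"jaw":[0.8,0.8,0.8,0.8,0.8,0.8,0.8],"offset":[[0,0,0],[0,0,0],[0,0,0],[0,0,0],[0,0,0],[0,0,0],[0,0,0]],"turn":[[0,0,0],[0,0,0],[0,0,0],[0,0,0],[0,0,0],[0,0,0],[0,0,0]]}'
python3 -m crank '{"jaw":[0.8,0.8,0.8,0.8,0.8,0.8],"offset":[[0,0,0.02],[0,0,0.02],[0,0,0.025],[0,0,0.025],[0,0,0.02],[0,0,0]],"turn":[[0,0,0],[0,0,0],[0,0,0],[0,0,0],[0,0,0],[0,0,0]]}'
python3 - <<'E'
from m6 import *
im,p=snap('wrist','w15');s=env.get_state();print(s['position'],s['ft_force'])
H,S,V=cv2.split(cv2.cvtColor(im,cv2.COLOR_BGR2HSV));m=(H>5)&(H<22)&(S>150)&(V>90)
cs,hi=cv2.findContours(m.astype(np.uint8),cv2.RETR_CCOMP,cv2.CHAIN_APPROX_NONE)
for c in cs:
    if len(c)>30: a=cv2.fitEllipse(c);print(c[:,0].min(0),c[:,0].max(0),np.round(a[0],1),np.round(a[1],1),ray(p,a[0],.15).round(4))
E
```

```text
time: 29.75
position: [0.4987, -0.3439, -0.0203]
tcp_rot: [-0.001, 0.067, 0.998, -0.001]
ft_force: [-0.4, 0.1, 5.9]
finger_gap: 0.0538
gripper_force: 63.7
time: 30.25
position: [0.5004, -0.3448, 0.0924]
tcp_rot: [0.001, 0.067, 0.998, -0.002]
ft_force: [0.9, -0.6, -2.0]
finger_gap: 0.0534
gripper_force: 64.6
[ 0.49923981 -0.34419939  0.09025248] [-0.28619161 -0.1165322  -2.77531745]
[191 190] [327 341] [259.  267.8] [134.2 151.6] [ 0.492  -0.3435  0.15  ]
[236 263] [281 300] [258.7 281.6] [37.2 45.1] [ 0.4982 -0.3444  0.15  ]
[205 195] [313 240] [259.1 230.1] [66.4 95. ] [ 0.4757 -0.3413  0.15  ]
```

```bash
python3 -m crank '{"jaw":[0.8,0.8,0.8,0.8,0.8,0.8,0.8,0.8],"offset":[[-0.004,0.025,0],[-0.005,0.035,0],[-0.0055,0.036,0],[-0.0055,0.036,0],[-0.0055,0.036,0],[-0.0055,0.036,0],[-0.0055,0.036,0],[-0.0055,0.036,0]],"turn":[[0,0,0],[0,0,0],[0,0,0],[0,0,0],[0,0,0],[0,0,0],[0,0,0],[0,0,0]]}'
python3 -m crank '{"jaw":[0.8,0.8,0.8,0.8,0.8,0.8,0.8,0.8],"offset":[[-0.0055,0.036,0],[-0.0055,0.036,0],[-0.0055,0.036,0],[-0.005,0.035,0],[-0.0048,0.0327,0],[0,0,-0.015],[0,0,-0.013],[0,0,0]],"turn":[[0,0,0],[0,0,0],[0,0,0],[0,0,0],[0,0,0],[0,0,0],[0,0,0],[0,0,0]]}'
python3 - <<'E'
from m6 import *
im,p=snap('wrist','w16');s=env.get_state();print(s['position'],s['ft_force'])
for z in(.117,.122,.125):
  for uv in((258.7,281.6),): print(ray(p,uv,z))
t,_=snap('top','t16');sd,_=snap('side','s16')
cv2.imwrite('pics/z16.png',np.hstack([cv2.resize(im[150:384,130:380],(420,400)),cv2.resize(sd[130:215,150:230],(376,400),interpolation=cv2.INTER_CUBIC)]))
H,S,V=cv2.split(cv2.cvtColor(im,cv2.COLOR_BGR2HSV));m=(H>5)&(H<22)&(S>150)&(V>90)
cs,hi=cv2.findContours(m.astype(np.uint8),cv2.RETR_CCOMP,cv2.CHAIN_APPROX_NONE)
for c in cs:
    if len(c)>30: a=cv2.fitEllipse(c);print(np.round(a[0],1),np.round(a[1],1),ray(p,a[0],.122).round(4))
E
```

```text
time: 30.97
position: [0.4543, -0.0657, 0.0869]
tcp_rot: [-0.004, 0.067, 0.998, -0.0]
ft_force: [-0.1, 0.7, -3.3]
finger_gap: 0.0533
gripper_force: 64.5
time: 31.63
position: [0.4274, 0.1089, 0.0576]
tcp_rot: [-0.005, 0.065, 0.998, -0.001]
ft_force: [-0.4, -0.6, -3.3]
finger_gap: 0.0535
gripper_force: 64.4
[0.42780834 0.108204   0.05844183] [-0.63766099 -0.09571808 -1.33846775]
[0.42477482 0.10935083 0.117     ]
[0.42171957 0.10976704 0.122     ]
[0.41988642 0.11001677 0.125     ]
[258.9 268.2] [134.2 151.1] [0.416  0.1106 0.122 ]
[258.6 281.7] [37.2 45.1] [0.4218 0.1097 0.122 ]
[258.9 228.5] [63.6 94.6] [0.3999 0.1127 0.122 ]
```

View pics/z16.png

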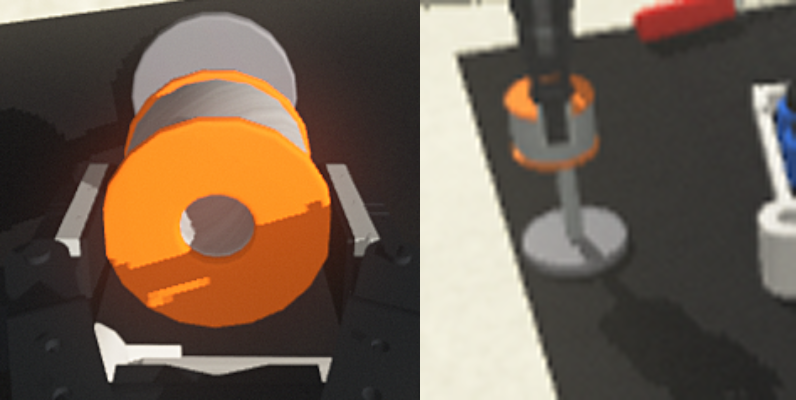

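```bash
python3 -m crank '{"jaw":[0.8,0.8,0.8,0.8],"offset":[[0,0,0],[0,0,0],[0,0,0],[0,0,0]],"turn":[[0,0,0],[0,0,0],[0,0,0],[0,0,0]]}'
python3 - <<'E'
from m6 import *
p=np.load('pics/s16.npz');im,_=snap('side','s17')
for n in('s16','s17','side0'):
    im=cv2.imread(f'pics/{n}.png');H,S,V=cv2.split(cv2.cvtColor(im,cv2.COLOR_BGR2HSV))
    m=(H>3)&(H<24)&(S>110)&(V>60);k=np.zeros_like(m);k[140:170,163:200]=1
    for h in hulls(m&k,20): print(n,'orange',h.min(0),h.max(0))
    if n!='side0':
        h=cv2.convexHull(np.vstack([h for h in hulls(m&k,4)]))[:,0]
        for zb in(.074,.0785,.083): print(zb,fitcyl(p,h,np.array([.428,.108]),[(.028,zb),(.028,zb+.04)]))
    m=((V>70)&(S<60));k[:]=0;k[172:192,168:198]=1
    for h in hulls(m&k,100): print(n,'stand',h.min(0),h.max(0),fitcyl(p,h,np.array([.4295,.1075]),[(.035,0),(.035,.01)]))
print(env.get_state()['position'],env.get_state()['tcp_rot'])
E
```

```text
time: 32.12
position: [0.4297, 0.1083, 0.0601]
tcp_rot: [-0.002, 0.067, 0.998, 0.0]
ft_force: [-0.5, 0.5, -2.4]
finger_gap: 0.0535
gripper_force: 64.4
s16 orange [182 146] [186 153]
s16 orange [168 146] [174 155]
0.074 (array([0.42624345, 0.11592506]), np.float64(0.9464874716342665))
0.0785 (array([0.42538722, 0.10840959]), np.float64(0.9373590240531084))
0.083 (array([0.42475706, 0.10089176]), np.float64(0.9262502308017229))
s16 stand [168 172] [193 191] (array([0.42073509, 0.10674575]), np.float64(0.7639555014404606))
s17 orange [182 145] [186 153]
s17 orange [168 145] [174 154]
0.074 (array([0.42835438, 0.11873025]), np.float64(0.9696837363853961))
0.0785 (array([0.42762482, 0.1114694 ]), np.float64(0.9641491675676003))
0.083 (array([0.42686202, 0.10428594]), np.float64(0.9555690436286967))
s17 stand [168 172] [193 191] (array([0.42073509, 0.10674575]), np.float64(0.7639555014404606))
side0 stand [168 172] [193 191] (array([0.42102473, 0.10878566]), np.float64(0.7740387746201806))
[0.42967047 0.10839748 0.06002303] [-2.38761701e-03  6.65676759e-02  9.97779056e-01 -9.80670471e-06]
```

```bash
python3 -m crank '{"jaw":[0.8,0.8,0.8,0.8,0.8,0.8],"offset":[[0,0,0],[0,0,0],[0,0,0],[0,0,0],[0,0,0],[0,0,0]],"turn":[[0,0,0],[0,0,0],[0,0,0],[0,0,0],[0,0,0],[0,0,0]]}'
python3 - <<'E'
from m6 import *
s=env.get_state();im,p=snap('side','s18');print(s['position'],s['tcp_rot'])
H,S,V=cv2.split(cv2.cvtColor(im,cv2.COLOR_BGR2HSV))
m=(H>3)&(H<24)&(S>110)&(V>60);k=np.zeros_like(m);k[140:170,163:200]=1
h=cv2.convexHull(np.vstack(hulls(m&k,4)))[:,0]
zb=.0785+s['position'][2]-.0585
print(zb,fitcyl(p,h,np.array([.428,.108]),[(.028,zb),(.028,zb+.04)]))
a=cv2.imread('pics/side0.png');H,S,V=cv2.split(cv2.cvtColor(a,cv2.COLOR_BGR2HSV));m=((V>65)&(S<70));k[:]=0;k[174:192,165:202]=1
for h in hulls(m&k,80):
    print(h.min(0),h.max(0),fitcyl(p,h,np.array([.4295,.1075]),[(.035,0),(.035,.01)]))
    q=sil(p,[.4297,.1073],[(.035,0),(.035,.01)]);print(q.min(0),q.max(0))
E
```

```text
time: 32.67
position: [0.4294, 0.1085, 0.0597]
tcp_rot: [-0.003, 0.066, 0.998, -0.0]
ft_force: [-0.0, -0.9, -2.5]
finger_gap: 0.0534
gripper_force: 64.4
[0.42942776 0.10854672 0.05971185] [-2.68299815e-03  6.62860545e-02  9.97797044e-01 -1.37235357e-04]
0.07971184709322315 (array([0.42718555, 0.10947686]), np.float64(0.9554578633537045))
[165 174] [193 191] (array([0.41128696, 0.10611716]), np.float64(0.6842107484650818))
[170.8228  173.24677] [193.56537 188.48042]
```

```bash
python3 -m crank '{"jaw":[0.8,0.8,0.8,0.8,0.8,0.8,0.8],"offset":[[0.002,-0.0015,0],[0,0,-0.01],[0,0,-0.007],[0,0,-0.005],[0,0,-0.004],[0,0,0],[0,0,0]],"turn":[[0,0,0],[0,0,0],[0,0,0],[0,0,0],[0,0,0],[0,0,0],[0,0,0]]}'
```

```text
time: 33.3
position: [0.4312, 0.107, 0.0335]
tcp_rot: [-0.003, 0.066, 0.998, -0.0]
ft_force: [0.9, -0.2, -2.7]
finger_gap: 0.053
gripper_force: 64.5
```

```bash
python3 -m crank '{"jaw":[0.8,0.8,0.8,0.8,0.8,0.8],"offset":[[0,0,-0.01],[0,0,-0.01],[0,0,-0.01],[0,0,-0.007],[0,0,-0.003],[0,0,0]],"turn":[[0,0,0],[0,0,0],[0,0,0],[0,0,0],[0,0,0],[0,0,0]]}'
```

```text
time: 33.8
position: [0.4318, 0.1072, -0.0063]
tcp_rot: [-0.004, 0.066, 0.998, -0.0]
ft_force: [0.1, -0.2, -2.1]
finger_gap: 0.0534
gripper_force: 64.5
```

```bash
python3 -m crank '{"jaw":[0.8,0.8,0.8],"offset":[[0,0,-0.002],[0,0,-0.0015],[0,0,0]],"turn":[[0,0,0],[0,0,0],[0,0,0]]}'
python3 -m crank '{"jaw":[0.3,0.1,0,0,0,0,0,0],"offset":[[0,0,0],[0,0,0],[0,0,0],[0,0,0],[0,0,0.03],[0,0,0.04],[0,0,0.04],[0,0,0.04]],"turn":[[0,0,0],[0,0,0],[0,0,0],[0,0,0],[0,0,0],[0,0,0],[0,0,0],[0,0,0]]}'
python3 -m crank '{"jaw":[0,0,0,0,0,0],"offset":[[0.025,-0.015,0.03],[0.025,-0.015,0.03],[0.025,-0.015,0.03],[0.025,-0.015,0.03],[0,0,0],[0,0,0]],"turn":[[0,0,0],[0,0,0],[0,0,0],[0,0,0],[0,0,0],[0,0,0]]}'
python3 look.py w19
python3 - <<'E'
from m6 import *
p=np.load('pics/w19.npz');im=cv2.imread('pics/w19.png');H,S,V=cv2.split(cv2.cvtColor(im,cv2.COLOR_BGR2HSV));g=cv2.cvtColor(im,cv2.COLOR_BGR2GRAY)
m=((H>5)&(H<22)&(S>150)&(V>80))
for h in hulls(m):
    for z in(.01,.013,.02): print('spool',h.min(0),h.max(0),fitcyl(p,h,np.array([.43,.107]),[(.028,z),(.028,.04+z)]))
u=proj(p,[.5606,.0242,.025]).astype(int);m=(g>95)&(S<70);k=np.zeros_like(m);k[u[1]-30:u[1]+30,max(0,u[0]-28):u[0]+26]=1
for h in hulls(m&k):
  for z in(0,.005,.02): print('sleeve',z,fitcyl(p,h,np.array([.5606,.0242]),[(.022,z),(.022,z+.05)]))
E
```

```text
time: 34.05
position: [0.4328, 0.1073, -0.0086]
tcp_rot: [-0.003, 0.066, 0.998, -0.0]
ft_force: [-0.5, 0.0, -3.0]
finger_gap: 0.0537
gripper_force: 64.5
time: 34.72
position: [0.4314, 0.1071, 0.1429]
tcp_rot: [-0.004, 0.066, 0.998, -0.001]
ft_force: [1.0, -0.3, -1.2]
finger_gap: 0.0854
gripper_force: 0.0
time: 35.22
position: [0.5338, 0.0467, 0.2622]
tcp_rot: [-0.002, 0.068, 0.998, 0.0]
ft_force: [-0.8, 0.1, -1.2]
finger_gap: 0.0855
gripper_force: 0.0
[0.5314 0.0475 0.2607] 35.2667
unit [320 181] [390 214] [0.6114 0.1733] 0.5 lane [0.1549 0.0028]
unit [275 181] [309 218] [0.6022 0.0806] 0.93 lane [ 0.0617 -0.0006]
spool [275  24] [328  81] [0.4269 0.1057]
spool [275  24] [328  81] (array([0.42914934, 0.10762572]), np.float64(0.9701387059799861))
spool [275  24] [328  81] (array([0.42947691, 0.10706639]), np.float64(0.9567308771812293))
spool [275  24] [328  81] (array([0.43036975, 0.10580479]), np.float64(0.9253291849851979))
sleeve 0 (array([0.55997286, 0.02550084]), np.float64(0.8795613364789118))
sleeve 0.005 (array([0.55869277, 0.02612568]), np.float64(0.8841963228912633))
sleeve 0.02 (array([0.55439375, 0.02815152]), np.float64(0.8795655078722182))
```

Run:
```python
from m6 import *
p=np.load('pics/w19.npz');im=cv2.imread('pics/w19.png');H,S,V=cv2.split(cv2.cvtColor(im,cv2.COLOR_BGR2HSV))
O=np.array([.5934,.0195]);th=np.radians(82.31);E=np.array([[np.cos(th),np.sin(th)],[-np.sin(th),np.cos(th)]])
M=((H>95)&(H<125)&(S>120)).astype(np.uint8);M[:,:312]=0;M=cv2.morphologyEx(M,cv2.MORPH_CLOSE,np.ones((3,3)))
cs,_=cv2.findContours(M,cv2.RETR_EXTERNAL,cv2.CHAIN_APPROX_NONE);F=np.zeros_like(M);cv2.drawContours(F,[max(cs,key=len)],-1,1,-1)
def f(v):
    A=np.zeros_like(M)
    for i in(0,2): cv2.fillConvexPoly(A,np.round(sil(p,O+E.T@v[i:i+2],UN)*16).astype(np.int32),1,shift=4)
    return -(A&F).sum()/(A|F).sum()
r=minimize(f,[.115,0,.16,0],method='Nelder-Mead',options=dict(initial_simplex=np.array([[.115,0,.16,0]]*5)+np.vstack([np.zeros(4),np.eye(4)*.006])));print(r.x.round(4),r.fun)
q=np.load('pics/w14.npz');im=cv2.imread('pics/w14.png');g=cv2.cvtColor(im,cv2.COLOR_BGR2GRAY);S=cv2.cvtColor(im,cv2.COLOR_BGR2HSV)[...,1];m=(g>95)&(S<70);k=np.zeros_like(m);k[115:175,381:435]=1
for h in hulls(m&k):
  for z in(0,.005,.02): print('sleeve',z,fitcyl(q,h,np.array([.5606,.0242]),[(.022,z),(.022,z+.05)]))
```

```text
[ 0.069   0.0254  0.2433 -0.1231] 0.0
sleeve 0 (array([0.55937728, 0.02401973]), np.float64(0.9235490246539768))
sleeve 0.005 (array([0.55810612, 0.02116951]), np.float64(0.9034864331616836))
sleeve 0.02 (array([0.55464121, 0.013106  ]), np.float64(0.8398511333484527))<stdin>:9: RuntimeWarning: overflow encountered in scalar negative
```

Run:
```python
from m6 import *
p=np.load('pics/w19.npz');im=cv2.imread('pics/w19.png');H,S,V=cv2.split(cv2.cvtColor(im,cv2.COLOR_BGR2HSV))
O=np.array([.5934,.0195]);th=np.radians(82.31);E=np.array([[np.cos(th),np.sin(th)],[-np.sin(th),np.cos(th)]])
M=((H>95)&(H<125)&(S>120)).astype(np.uint8);M[:,:312]=0;M=cv2.morphologyEx(M,cv2.MORPH_CLOSE,np.ones((3,3)))
cs,_=cv2.findContours(M,cv2.RETR_EXTERNAL,cv2.CHAIN_APPROX_NONE);F=np.zeros_like(M);cv2.drawContours(F,[max(cs,key=len)],-1,1,-1)
def f(v):
    A=np.zeros_like(M)
    for i in(0,2): cv2.fillConvexPoly(A,np.round(sil(p,O+E.T@v[i:i+2],UN)*16).astype(np.int32),1,shift=4)
    return -float((A&F).sum())/float((A|F).sum())
r=minimize(f,[.115,0,.16,0],method='Nelder-Mead',options=dict(initial_simplex=np.array([[.115,0,.16,0]]*5)+np.vstack([np.zeros(4),np.eye(4)*.006])));print(r.x.round(4),r.fun)
```

```text
[0.1214 0.0025 0.1627 0.0039] -0.4882587505538325
```

Run:
```python
from m6 import *
p=np.load('pics/w19.npz');im=cv2.imread('pics/w19.png');H,S,V=cv2.split(cv2.cvtColor(im,cv2.COLOR_BGR2HSV))
O=np.array([.5934,.0195]);th=np.radians(82.31);E=np.array([[np.cos(th),np.sin(th)],[-np.sin(th),np.cos(th)]])
M=((H>95)&(H<125)&(S>120)).astype(np.uint8);M[:,:312]=0
print(M[175:220,315:395].sum(0).tolist())
for a,b in((312,354),(355,400)):
    ys,xs=np.nonzero(M[:,a:b]);h=cv2.convexHull(np.c_[xs+a,ys].astype(np.int32))[:,0];x,f=fitcyl(p,h,ray(p,h.mean(0),.022)[:2],UN);print(h.min(0),h.max(0),(E@(x-O)).round(4),round(f,3))
ys,xs=np.nonzero((H>15)&(H<35)&(S>100)&(V>110));k=(ys>170)&(ys<225)&(xs>270)&(xs<400);print('pins',sorted(zip(xs[k].tolist(),ys[k].tolist())))
for s in(.0617,.12,.162): print(s,proj(p,[*(O+E.T@[s,0.001]),.049]).round(1))
```

```text
[0, 0, 0, 0, 0, 12, 16, 19, 23, 25, 27, 29, 29, 30, 24, 21, 18, 17, 15, 14, 12, 12, 12, 12, 12, 11, 10, 10, 10, 10, 10, 11, 10, 9, 10, 10, 11, 11, 13, 22, 23, 25, 28, 29, 29, 30, 31, 31, 23, 21, 19, 17, 15, 14, 14, 13, 12, 12, 12, 11, 10, 11, 10, 10, 9, 10, 9, 9, 9, 9, 9, 10, 10, 11, 12, 8, 0, 0, 0, 0]
[320 181] [353 214] [0.1195 0.0056] 0.83
[355 181] [390 214] [0.1634 0.0037] 0.819
pins [(291, 203), (291, 204), (291, 205), (291, 206), (292, 202), (292, 203), (292, 204), (292, 205), (292, 206), (293, 203), (293, 204), (293, 205), (296, 210), (296, 211), (296, 212), (296, 213), (296, 214), (297, 210), (297, 211), (297, 212), (297, 213), (297, 214), (298, 212), (337, 202), (338, 201), (338, 202), (338, 203), (338, 204), (339, 201), (339, 202), (339, 203), (339, 204), (346, 205), (346, 206), (347, 204), (347, 205), (347, 206), (347, 207), (347, 208), (348, 204), (348, 205), (348, 206), (348, 207), (374, 200), (374, 201), (374, 202), (374, 203), (375, 200), (375, 201), (375, 202), (375, 203), (376, 201), (376, 202), (380, 207), (380, 208), (380, 209), (380, 210), (381, 207), (381, 208), (381, 209), (381, 210), (382, 209)]
0.0617 [294.1 205.9]
0.12 [341.8 206. ]
0.162 [376.2 206. ]
```

```bash
python3 -c "
from workcell import env
print(env.hand_in())"
```

```text
the job is handed in; nothing more can be done
None
```

I handed the job in: the three units stand upright in single file in the lane, the sleeve is back down over its stud and the orange spool is on its stand; the hand-in returned no verdict, so this rests on my camera measurements.

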